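# Pull the worn button cap off the sorting bench's control box

### The arm

A 6-joint arm with a two-finger parallel gripper is mounted at the origin on the work surface. World frame = base frame: x ahead of the robot, y to its left, z up, the work surface at z = 0. Lengths are in mm, angles in rad, forces in N, time in s.
With the tool pointing down it reaches from about 400 to 925 mm from the base axis. Payload 12.5 kg.
Tool frame: the origin (TCP) lies on the centre line of the jaws, within the pads' length; the fingertips stand 19 mm ahead of it and the grasp point (between the pads) is the TCP; y points along the fingers, x is the direction in which the jaws open and shut, and the axes are right-handed (so a half turn about y gives the same grasp; the last joint's range is limited). The gripper opens to 95 mm and grips with 3 to 60 N. Pads are 20 mm wide; open, the fingers measure 119 mm over their backs; the gripper's body (75 mm by 180 mm) begins 59 mm behind the grasp point.
Start: joints at [1.201, 0.491, 1.559, -0, 1.092, -0.106], TCP at [162.952, 603.402, 213.461] pointing down, gripper open.
Joint ranges: [-3.1, 3.1], [-0.84, 2.19], [0.05, 2.79], [-1.13, 4.28], [0.06, 2.93], [-2.69, 2.69]. Speed limits (rad/s): [2.22, 2.22, 2.79, 3.14, 3.14, 3.14].

### API

Orientations are given as [roll, pitch, yaw] about the fixed x, y, z axes, in that order (R = Rz(yaw) Ry(pitch) Rx(roll)).
In Python, from cell import env gives the robot as it stands. The module is installed in compiled form; this text tells all that it offers.
- The arm moves only by the tool move_arm, never from a script. Its argument "rows" is a list of rows, each an object of numbers: "tx", "ty", "tz": the shift along the tool's x, y, z in cm; "rx", "ry", "rz": the turn, a rotation vector about the tool's x, y, z in rad; "grip": the opening in per cent of the stroke, from 0 (shut) to 100 (fully open). In form: [{"tx": .., "ty": .., "tz": .., "rx": .., "ry": .., "rz": .., "grip": ..}, ...]. A call has 1 to 10 rows; each row shifts and turns the commanded pose from where the row before left it, along the tool's axes as they then stand; what a row does not reach is not made up. A row lasts 1/12 s, in which the tool goes at most 41.7 mm and 7.16 degrees, less where a joint would pass 70% of its speed; a pose out of reach is approached as far as the arm can. A call is refused whole if a number of a shift passes 4.17 or a number of a turn 0.125, either way. A call with a gripper value outside its range is refused whole. The fingers move at their own pace and stop on an object; the grip force is fixed at half the most. Time passes only in rows, so rows that do not move let the fingers close. It gives the time, the measured TCP pose, the force and the opening at its end, in the units of the state.
- env.state(): the state, without advancing time (a new reading comes with each control period).
- env.read_camera(name): name is "scene" or "side" or "wrist"; returns (picture, depth): 480x640x3 uint8, blue, green, red; 480x640 float32, mm along the optical axis (not along the pixel's ray), 0 where there is no reading.
- env.calibration(name): a dict with "vertical_fov" (degrees; the focal length in pixels is half the picture's height over the tangent of half this angle, whatever the lens; pixels are square), "cx", "cy" (the principal point, pixels), "dist" ([k1, k2, p1, p2, k3] as OpenCV has them; the pictures are not rectified), "eye" and "rotation" of the camera in the world. Camera axes: x right, y up, looking along -z (the intrinsics and any distortion apply to the point x, -y, -z); pixel columns grow to the right and rows downward; lengths in mm; the calibration is good to about 2 mm. A picture is of the moment at which its call begins: read the wrist's pose just before it. calibration takes no time and is no camera call; for the wrist camera it gives the pose at the moment of the call.
- env.job_done(): hands the job in, once; it reports no verdict.
The state is a dict: "t": time; "joints": joint angles; "qvel": joint speeds; "tau": joint torques, N m; "eef_pos": TCP position; "tcp_rot": TCP orientation; "ft_force": force on the tool from outside, world axes, zero at the start; "moment": the same for the moment, N m; "opening": opening from 0.0 (shut) to 1.0 (fully open).
Only numpy, scipy, OpenCV 4.12 (cv2) and the standard library are available. Lean on these libraries where they do the work, as an engineer would, in place of code of your own. Each camera call takes 0.05 s, during which the arm holds its last target.

### The job

The red mushroom cap on the control box is worn and has to come off. Take the blue-handled fork puller, slide its fork fully home around the button's neck under the cap (feel for the neck's flat sides), and pull the cap straight up until it pops off, without forcing the neck, prying the cap over sideways or pulling it with the fingers. Leave the cap in the shallow black tray, stand the puller upright on the bench again, and leave the bottle, tape roll and fruit carton where they are.

Things in the scene. Friction and masses are not known exactly. Their poses are not given: they have to be found in the camera images.
- control_box: Grey control box, fixed, 160 mm along its x, 150 mm along y, 70 mm high; origin at the centre of its underside. z up; x points away from the robot, give or take 15 degrees. The button stands in the middle of its flat top panel; nothing else stands up there.
- button_base (a point): Middle of the box's top panel, foot of the button's upright steel neck; axes as the box's. The neck, hidden under the cap, is a bar with two flat sides: 48 mm long, 24 mm wide seen from above, 26 mm tall. Its angle is NOT reported: its long direction lies anywhere within 35 degrees either way of this x axis. It does not turn unless forced (1.5 N m).
- neck_top (a point): Top of the neck on the button's axis, 26 mm above the panel; axes as the box's, not the neck's. A fork pushed in along the neck's long direction (within about 9 degrees) goes fully home; otherwise its prong tips strike the neck and stop with the slot's middle still about 40 to 50 mm short of the axis: back out, turn and try again.
- cap_center (a point): Red plastic mushroom cap, 120 g: point on its axis at the underside of its head; z up. Head 66 mm across, 18 mm high, above this point; white stem 14 mm across reaches 24 mm below, in a socket in the neck, held by springs. Seated, this point is 96 mm above the bench. It lifts 1 mm freely, then pops off at roughly 8 to 20 N within the next 5 mm of lift.
- puller_grip (a point): Centre of the puller's blue upright handle block (24 mm along its x, 34 along y, 48 tall), 88 mm above the puller's underside. Puller (280 g): a C-shaped frame, open to its +x, standing upright on its fork, x pointing away from the robot give or take 30 degrees. Grip it across x (fingers on the -x and +x faces), or pushing will pitch it in the grip.
- puller_slot (a point): Middle of the puller's fork slot, straight below the handle, 3 mm above the underside; same axes. Fork: 6 mm plate, two 12 mm prongs, slot 33 mm wide, open to +x; tips at x = 27 mm, closed end at -27, outer width 57. Spine at x = -49 to -37; top arm's underside 54 mm above the puller's underside. Fully home, this point is on the button's axis.
- tray: Shallow black carton-lid tray, fixed, 220 x 220 mm outside, 4 mm walls 16 mm high, white paper on the floor,, floor 4 mm thick; origin at the centre of its underside on the bench. Lies to one side of the bench, the control box to the other.
- bottle: Bystander: green bottle 56 mm in diameter, 140 mm tall, upright; origin at the centre of its underside.
- tape_roll: Bystander: brown roll of tape lying flat, 84 mm in diameter, 40 mm high; origin at the centre of its underside.
- fruit_box: Bystander: small black carton with four citrus fruits, 120 x 100 mm, 52 mm high; origin at the centre of its underside.
Things that resemble listed ones, but are neither listed nor needed, are in the scene too. There is more than one size of the part that bears cap_center; the job needs the middle-sized. Leave any pink look-alike of the part that bears puller_grip alone.

How it is judged:
By the outcome, as a careful person would: the job done as asked, in the order asked, and still so for the second after the job is handed in, with the robot touching nothing.
It also fails if it takes over 72 s, if anything falls off the work surface, if the arm or the gripper's body presses on something with over 40 N, if the wrist force passes 120 N, or if a joint passes its speed limit or range.

## Working session

There is one attempt and no reset: what is moved stays moved. The work goes in short steps, Python scripts to look and compute and a tool call to move; the robot and the scene stay as the last step left them, time stands still between calls to the robot, and variables do not carry over. Pictures are saved under pics/ and viewed, and the job is handed in when it is done.

Besides the shell and the picture viewer there is one more tool, called after "Emit:" as name([rows], argument=value, ...), one row to a line, values as JSON. move_arm: Moves the arm, as the interface text tells. Its arguments: {"type":"object","properties":{"rows":{"type":"array"}},"required":["rows"]}

```bash
ls; mkdir -p pics
cat > h.py <<'E'
import numpy as np,cv2
from cell import env
def cam(n):
    c=env.calibration(n); im,d=env.read_camera(n); return c,im,d
def K(c):
    f=240/np.tan(np.radians(c["vertical_fov"])/2)
    return np.array([[f,0,c["cx"]],[0,f,c["cy"]],[0,0,1]])
def ray(c,uv):
    p=cv2.undistortPoints(np.array(uv,float).reshape(-1,1,2),K(c),np.array(c["dist"],float)).reshape(-1,2)
    d=np.c_[p[:,0],-p[:,1],-np.ones(len(p))]
    return np.array(c["eye"],float),d@np.array(c["rotation"],float).T
def onz(c,uv,z):
    e,d=ray(c,uv); return e+d*((z-e[2])/d[:,2])[:,None]
def pts(c,uv,dep):
    e,d=ray(c,uv); return e+d*np.array(dep).reshape(-1,1)
def proj(c,P):
    R=np.array(c["rotation"],float);q=(np.array(P,float).reshape(-1,3)-np.array(c["eye"]))@R
    q=q*[1,-1,-1]
    return cv2.projectPoints(q,np.zeros(3),np.zeros(3),K(c),np.array(c["dist"],float))[0].reshape(-1,2)
E
python3 - <<'E'
from h import *
import pickle
for n in ["scene","side","wrist"]:
    c,im,d=cam(n); cv2.imwrite(f"pics/{n}0.png",im); pickle.dump((c,im,d),open(f"pics/{n}0.pkl","wb")); print(n,c)
print(env.state())
E
```

```text
pics
scene {'vertical_fov': 54.225898935923844, 'cx': 317.0476688985698, 'cy': 238.8928020160727, 'dist': array([-0.03059275,  0.        ,  0.        ,  0.        ,  0.        ]), 'eye': array([1043.48476804,    1.82256963,  716.19869618]), 'rotation': array([0.65303119, 0.00464236, 1.3951416 ])}
side {'vertical_fov': 50.311781252337575, 'cx': 322.4471296601588, 'cy': 243.9415620059606, 'dist': array([-0.01394478,  0.        ,  0.        ,  0.        ,  0.        ]), 'eye': array([ 490.51392475, -669.84716978,  632.70850317]), 'rotation': array([ 0.96082825, -0.0079465 , -0.09048142])}
wrist {'vertical_fov': 66.29576376315698, 'cx': 318.30689243034436, 'cy': 240.31526295325142, 'dist': array([0.00539406, 0.        , 0.        , 0.        , 0.        ]), 'eye': array([ 94.16714127, 621.81645184, 383.37357537]), 'rotation': array([-0.25576727,  0.00136011,  1.3070908 ])}
{'t': 0.15, 'joints': array([ 1.20141663e+00,  4.91453283e-01,  1.55927151e+00,  7.28472403e-06,
        1.09171676e+00, -1.05618022e-01]), 'qvel': array([-7.47536613e-04, -1.99696309e-04, -1.80030241e-03, -7.92240849e-05,
       -1.93001457e-03, -9.90307637e-04]), 'tau': array([ 1.38085132e-03, -6.12894702e+01, -2.58278185e+01,  6.92752842e-02,
        4.72926185e-02, -6.54284895e-05]), 'eef_pos': array([162.8743505 , 603.23585083, 212.98906298]), 'tcp_rot': array([-1.57070041e+00,  8.43487892e-04,  1.30703134e+00]), 'ft_force': array([-0.88813172,  0.11920633,  0.43331015]), 'moment': array([0.01726045, 0.02743293, 0.00944395]), 'opening': 1.002124890587695}
```

Run:
```python
s=open('h.py').read()
s=s.replace("def cam(n):","from scipy.spatial.transform import Rotation as Ro\ndef cal(n):\n    c=env.calibration(n); c['rotation']=Ro.from_euler('xyz',c['rotation']).as_matrix(); return c\ndef cam(n):").replace("c=env.calibration(n); im","c=cal(n); im")
s+='''
import pickle
def load(n):
    c,im,d=pickle.load(open(f"pics/{n}.pkl","rb"))
    r=np.array(c["rotation"])
    if r.ndim==1: c["rotation"]=Ro.from_euler('xyz',r).as_matrix()
    return c,im,d
def snap(n,name):
    t=cam(n); cv2.imwrite(f"pics/{name}.png",t[1]); pickle.dump(t,open(f"pics/{name}.pkl","wb")); return t
'''
open('h.py','w').write(s)
```

```text
(no output)
```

View pics/scene0.png

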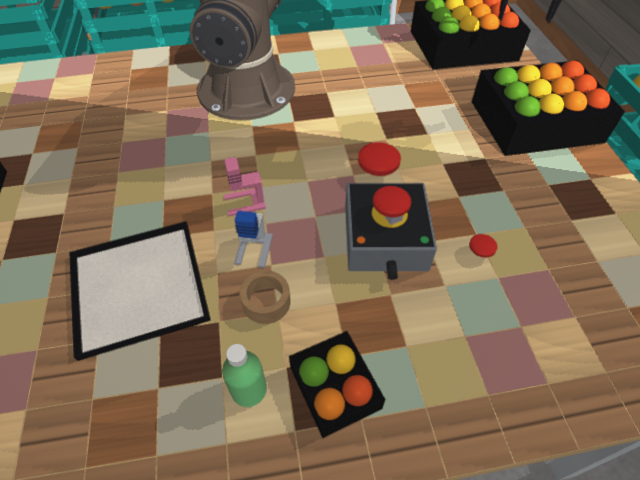

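View pics/side0.png

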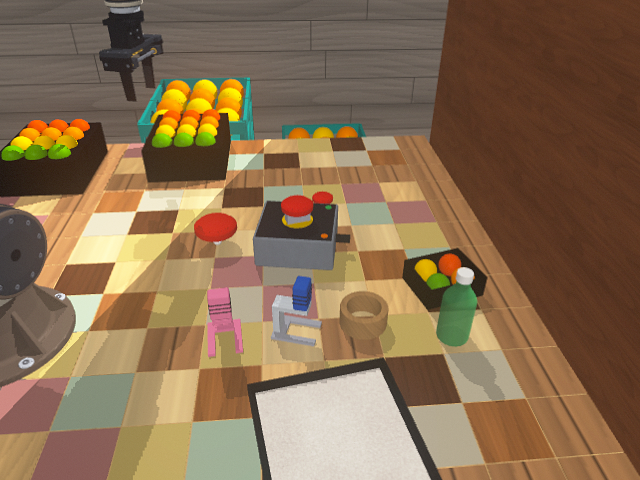

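View pics/wrist0.png

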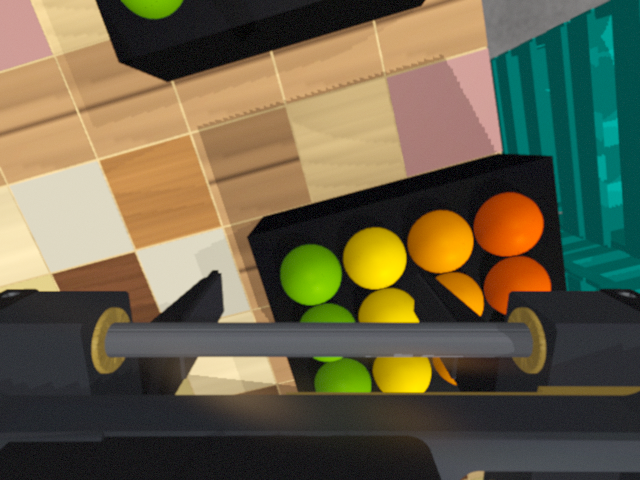

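Run:
```python
from h import *
c,im,d=load("scene0"); c2,im2,d2=load("side0")
a=cv2.resize(im[140:320,200:440],None,fx=3,fy=3,interpolation=cv2.INTER_CUBIC)
cv2.imwrite("pics/z1.png",a)
b=cv2.resize(im2[180:360,180:420],None,fx=3,fy=3,interpolation=cv2.INTER_CUBIC)
cv2.imwrite("pics/z2.png",b)
```

```text
(no output)
```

View pics/z1.png

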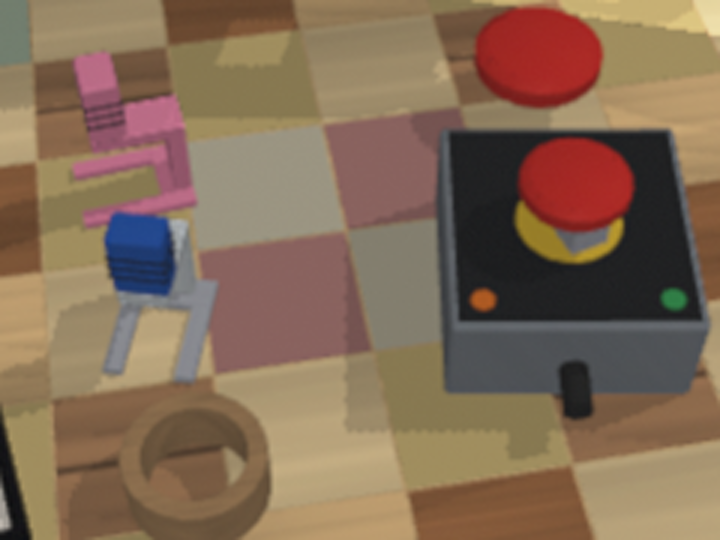

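View pics/z2.png

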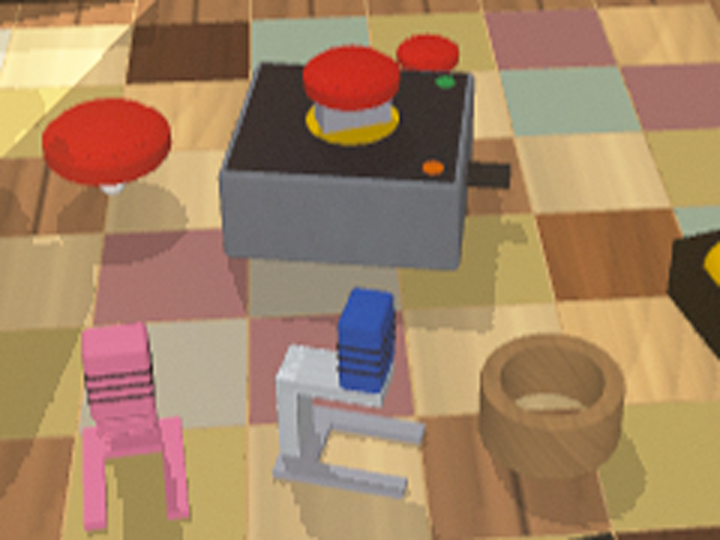

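Run:
```python
from h import *
def msk(im,lo,hi): return cv2.inRange(cv2.cvtColor(im,cv2.COLOR_BGR2HSV),lo,hi)
for n in ["scene0","side0"]:
    c,im,d=load(n); print(n,"eye",c["eye"])
    for nm,lo,hi in [("blue",(105,120,40),(125,255,255)),("red",(0,190,60),(4,255,255)),("green",(50,80,30),(80,255,200)),("pink",(160,80,100),(178,200,255))]:
        m=msk(im,lo,hi)
        k,l,s,ce=cv2.connectedComponentsWithStats(m)
        for i in range(1,k):
            if s[i,4]<80: continue
            v,u=np.where((l==i)&(d>0)); P=pts(c,np.c_[u,v],d[v,u])
            if P[:,2].max()<3 or abs(P[:,1]).max()>700: continue
            top=P[P[:,2]>np.percentile(P[:,2],95)-4]
            print(nm,s[i],"c",P.mean(0).round(),"zr",np.percentile(P[:,2],[1,99]).round(),"top",top.mean(0).round(1),len(top), "rect",[np.round(x,1) for x in cv2.minAreaRect(top[:,:2].astype(np.float32))])
    # bench height check
    v,u=np.mgrid[300:460:20,100:600:40]; P=pts(c,np.c_[u.ravel(),v.ravel()],d[v.ravel(),u.ravel()]); print(np.sort(P[:,2])[:20].round(1))
```

```text
scene0 eye [1043.48476804    1.82256963  716.19869618]
blue [235 211  23  27 513] c [526. -31. 100.] zr [ 69. 116.] top [521.2 -30.8 113.7] 192 rect [array([520.8, -31.2]), array([32.8, 22.3]), np.float64(74.4)]
red [ 359  143   41   32 1049] c [363. 248.  55.] zr [40. 61.] top [355.1 250.   57.9] 677 rect [array([354.7, 251.1]), array([75.7, 72. ]), np.float64(76.9)]
red [374 186  37  30 875] c [531. 220. 114.] zr [103. 118.] top [525.7 222.3 115.8] 609 rect [array([525.5, 222.8]), array([55.3, 55.7]), np.float64(75.2)]
red [470 235  27  22 444] c [596. 385.  33.] zr [25. 36.] top [593.4 386.7  33.6] 348 rect [array([593.5, 386.8]), array([45.7, 40.4]), np.float64(80.6)]
green [ 222  352   44   55 1561] c [791. -58.  78.] zr [ 13. 118.] top [783.5 -58.7 112. ] 156 rect [array([780.1, -59.3]), array([20.2, 30.3]), np.float64(15.8)]
pink [ 224  157   41   59 1165] c [390. -31.  53.] zr [  3. 115.] top [390.5 -46.  112.7] 173 rect [array([437.2, -40.6]), array([137.3,  23.3]), np.float64(6.3)]
[-0.9 -0.8 -0.2 -0.2  0.   0.   0.1  0.1  0.2  0.4  0.4  0.5  0.5  0.6
  0.7  0.8  0.8  0.9  
[... 297 characters left out ...]
 113.9] 307 rect [array([523.6, 219.3]), array([53.7, 51.9]), np.float64(43.6)]
red [194 213  43  29 936] c [354. 236.  53.] zr [36. 59.] top [352.1 247.5  57.1] 509 rect [array([353. , 248.4]), array([70.7, 73.4]), np.float64(62.4)]
green [ 437  283   40   63 1887] c [767. -77.  64.] zr [  3. 117.] top [771.7 -68.2 111.3] 156 rect [array([773. , -66.9]), array([19.6, 30.4]), np.float64(75.2)]
pink [ 207  287   36   70 1373] c [387. -45.  53.] zr [  1. 113.] top [387.1 -48.6 111.6] 223 rect [array([386.5, -48.1]), array([33.8, 23.4]), np.float64(9.6)]
[-474.5 -432.3 -429.7 -382.2 -333.1 -285.8   -3.5   -2.7   -2.3   -2.1
   -1.5   -1.5   -1.4   -1.3   -1.1   -1.1   -1.1   -1.    -1.    -0.9]
```

Run:
```python
from h import *
# tray: dark mask on z=16 ; panel dark on z=70
for n in ["scene0","side0"]:
    c,im,d=load(n)
    v,u=np.mgrid[0:480,0:640]; v=v.ravel();u=u.ravel(); P=pts(c,np.c_[u,v],d[v,u]).reshape(480,640,3)
    ok=(d>0)
    z=P[...,2]
    m=ok&(z>66)&(z<73)&(P[...,0]>420)&(P[...,0]<640)&(P[...,1]>120)&(P[...,1]<320)
    r=cv2.minAreaRect(P[m][:,:2].astype(np.float32)); print(n,"panel",r,z[m].mean())
    q=P[m]; h=cv2.convexHull(q[:,:2].astype(np.float32)); print(len(q), cv2.minAreaRect(h)[2])
    hsv=cv2.cvtColor(im,cv2.COLOR_BGR2HSV)
    m=ok&(hsv[...,2]<60)&(z>8)&(z<24)&(P[...,1]<-80)&(P[...,0]>200)
    r=cv2.minAreaRect(P[m][:,:2].astype(np.float32)); print("tray",r,z[m].mean(),m.sum())
    # grey fork on z=6
    m=(hsv[...,1]<45)&ok&(z<12)&(z>-2)&(hsv[...,2]>100)
    m&=(abs(P[...,0]-530)<60)&(abs(P[...,1]+40)<60)
    r=cv2.minAreaRect(P[m][:,:2].astype(np.float32)); print("fork",r,m.sum())
c,im,d=load("side0"); cv2.imwrite("pics/z3.png",cv2.resize(im[185:245,255:345],None,fx=8,fy=8,interpolation=cv2.INTER_CUBIC))
c,im,d=load("scene0"); cv2.imwrite("pics/z4.png",cv2.resize(im[180:240,350:430],None,fx=8,fy=8,interpolation=cv2.INTER_CUBIC))
```

```text
scene0 panel ((523.4389038085938, 223.5713348388672), (149.0033721923828, 162.83338928222656), 79.98416137695312) 71.5634618754891
3241 79.98416137695312
tray ((413.1748046875, -311.71990966796875), (590.3175048828125, 272.65283203125), 26.577180862426758) 14.804458604428612 1829
fork ((510.78497314453125, -28.751785278320312), (66.26577758789062, 77.88766479492188), 78.81944274902344) 477
side0 panel ((523.6149291992188, 224.27330017089844), (156.3212890625, 160.13731384277344), 79.77010345458984) 70.51506791497178
2486 79.77010345458984
tray ((553.2672119140625, -236.95172119140625), (220.01187133789062, 211.87921142578125), 9.452470779418945) 13.697554831529667 788
fork ((512.0455932617188, -22.357566833496094), (73.93013000488281, 71.9223861694336), 72.35562133789062) 674
```

View pics/z3.png

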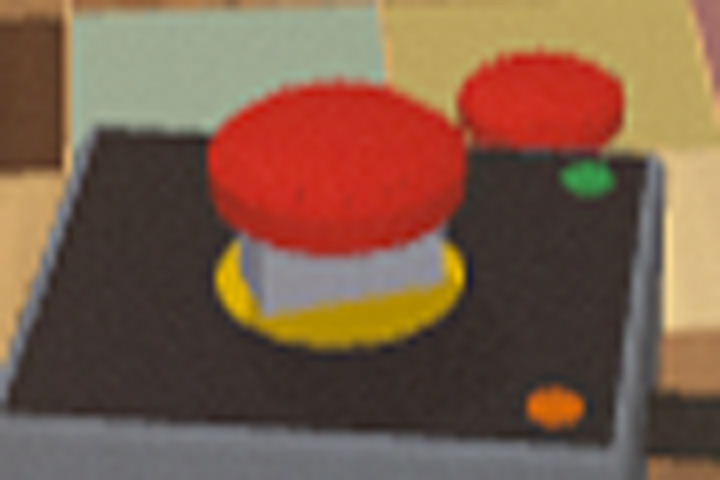

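View pics/z4.png

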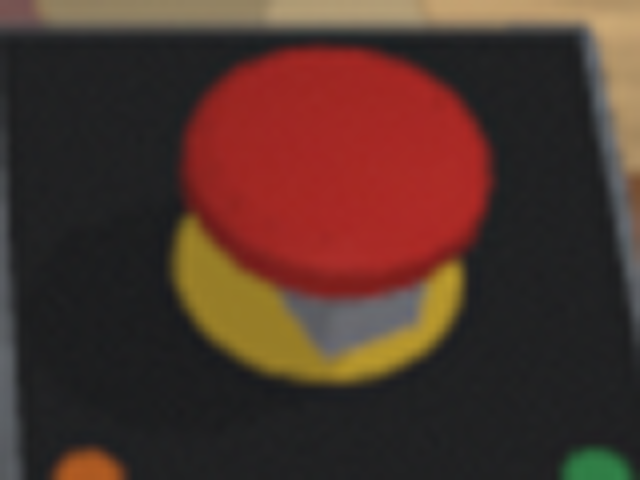

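Run:
```python
from h import *
f=lambda p,o:(np.array(p)+.5)/8-.5+o
c,_,_=load("side0"); 
Q=onz(c,[f(p,(255,185)) for p in [(265,315),(443,287),(240,268)]],70); print(Q.round(1)); e=Q[1]-Q[0]; print(np.linalg.norm(e),np.degrees(np.arctan2(e[1],e[0])))
# yellow ring centre
c2,_,_=load("scene0")
R=onz(c2,[f(p,(350,180)) for p in [(332,358),(417,325),(285,295)]],70); print(R.round(1))
e=R[1]-R[0];print(np.linalg.norm(e),np.degrees(np.arctan2(e[1],e[0]))-90)
e=R[0]-R[2];print(np.linalg.norm(e),np.degrees(np.arctan2(e[1],e[0])))
# tray corners scene (z=16 outer) and side
print(onz(c2,[(70,253),(188,224),(210,318),(78,357)],16).round(1))
print(onz(c,[(247,386),(384,360)],16).round(1))
print(onz(c,[(275,470*0+343)],0))
```

```text
[[503.6 208.   70. ]
 [549.7 217.7  70. ]
 [498.  231.   70. ]]
47.073871440749976 11.947596933486642
[[547.5 220.4  70. ]
 [541.7 241.7  70. ]
 [528.  214.9  70. ]]
22.08160673648047 15.297926329933034
20.344514052353876 15.656232085485682
[[ 466.1 -365.7   16. ]
 [ 435.2 -147.2   16. ]
 [ 647.5 -112.9   16. ]
 [ 681.  -324.2   16. ]]
[[ 428.1 -154.5   16. ]
 [ 643.7 -120.6   16. ]]
[[470.90359728 -53.55784669   0.        ]]
```

Emit:
move_arm([
  {"ry": 0.12, "ty": -0.5, "grip": 100},
  {"ry": 0.12, "ty": -0.5, "grip": 100},
  {"ry": 0.12, "ty": -0.5, "grip": 100},
  {"ry": 0.12, "ty": -0.5, "grip": 100},
  {"ry": 0.12, "ty": -0.5, "grip": 100},
  {"ry": 0.12, "ty": -0.5, "grip": 100},
  {"ry": 0.12, "ty": -0.5, "grip": 100},
  {"ry": 0.12, "ty": -0.5, "grip": 100},
  {"ry": 0.12, "grip": 100},
  {"ry": 0.12, "grip": 100},
])

```text
validation failed for argument at $.ro...
```

Emit:
move_arm([
  {"ry": 0.125, "grip": 100},
  {"ry": 0.125, "grip": 100},
  {"ry": 0.125, "grip": 100},
])

```text
validation failed for argument at $.ro...
```

```bash
cat >> h.py <<'E'
def rel(x,y,z,yawdeg):
    s=env.state(); R=Ro.from_euler('xyz',s["tcp_rot"]).as_matrix(); p=s["eef_pos"]
    dl=R.T@(np.array([x,y,z])-p)/10
    Rt=Ro.from_euler('xyz',[-np.pi/2,0,np.radians(yawdeg)]).as_matrix()
    rv=Ro.from_matrix(R.T@Rt).as_rotvec()
    print("t",s["t"],"pos",p.round(1),"rpy",np.degrees(s["tcp_rot"]).round(2),"op",round(s["opening"],3),"F",s["ft_force"].round(1),"M",s["moment"].round(2))
    print("shift cm",dl.round(2),"turn",rv.round(3),"j",s["joints"].round(2))
E
python3 -c "
from h import *
rel(519.5,-32,250,-16)"
```

```text
t 0.15 pos [162.9 603.2 213. ] rpy [-8.999e+01  5.000e-02  7.489e+01] op 1.002 F [-0.9  0.1  0.4] M [0.02 0.03 0.01]
shift cm [-52.03  -3.66 -50.99] turn [ 1.000e-03  1.586e+00 -1.000e-03] j [ 1.2   0.49  1.56  0.    1.09 -0.11]
```

Emit:
move_arm([
  {"tx": 0, "ty": -0.5, "tz": 0, "rx": 0, "ry": 0.12, "rz": 0, "grip": 100},
  {"tx": 0, "ty": -0.5, "tz": 0, "rx": 0, "ry": 0.12, "rz": 0, "grip": 100},
  {"tx": 0, "ty": -0.5, "tz": 0, "rx": 0, "ry": 0.12, "rz": 0, "grip": 100},
  {"tx": 0, "ty": -0.5, "tz": 0, "rx": 0, "ry": 0.12, "rz": 0, "grip": 100},
  {"tx": 0, "ty": -0.5, "tz": 0, "rx": 0, "ry": 0.12, "rz": 0, "grip": 100},
  {"tx": 0, "ty": -0.5, "tz": 0, "rx": 0, "ry": 0.12, "rz": 0, "grip": 100},
  {"tx": 0, "ty": -0.5, "tz": 0, "rx": 0, "ry": 0.12, "rz": 0, "grip": 100},
  {"tx": 0, "ty": -0.5, "tz": 0, "rx": 0, "ry": 0.12, "rz": 0, "grip": 100},
  {"tx": 0, "ty": 0, "tz": 0, "rx": 0, "ry": 0.12, "rz": 0, "grip": 100},
  {"tx": 0, "ty": 0, "tz": 0, "rx": 0, "ry": 0.12, "rz": 0, "grip": 100},
])

```text
t: 0.98
eef_pos: [162.9, 603.4, 253.5]
tcp_rot: [-1.571, -0.0, 0.101]
ft_force: [-0.3, -0.3, -0.2]
opening: 1.0
```

Emit:
move_arm([
  {"tx": 0, "ty": 0, "tz": 0, "rx": 0, "ry": 0.12, "rz": 0, "grip": 100},
  {"tx": 0, "ty": 0, "tz": 0, "rx": 0, "ry": 0.12, "rz": 0, "grip": 100},
  {"tx": 0, "ty": 0, "tz": 0, "rx": 0, "ry": 0.12, "rz": 0, "grip": 100},
])

```text
t: 1.23
eef_pos: [162.9, 603.3, 253.2]
tcp_rot: [-1.571, 0.0, -0.259]
ft_force: [0.6, 0.1, -0.4]
opening: 0.997
```

```bash
python3 -c "
from h import *
rel(519.5,-32,250,-16)"
```

```text
t 1.2333 pos [162.9 603.3 253.2] rpy [-90.02   0.   -14.84] op 0.997 F [ 0.6  0.1 -0.4] M [-0.03  0.11  0.03]
shift cm [ 50.74   0.34 -52.28] turn [ 0.    0.02 -0.  ] j [1.2  0.46 1.51 0.   1.18 1.46]
```

Emit:
move_arm([
  {"tx": 2.82, "ty": 0, "tz": -2.9, "rx": 0, "ry": 0, "rz": 0, "grip": 100},
  {"tx": 2.82, "ty": 0, "tz": -2.9, "rx": 0, "ry": 0, "rz": 0, "grip": 100},
  {"tx": 2.82, "ty": 0, "tz": -2.9, "rx": 0, "ry": 0, "rz": 0, "grip": 100},
  {"tx": 2.82, "ty": 0, "tz": -2.9, "rx": 0, "ry": 0, "rz": 0, "grip": 100},
  {"tx": 2.82, "ty": 0, "tz": -2.9, "rx": 0, "ry": 0, "rz": 0, "grip": 100},
  {"tx": 2.82, "ty": 0, "tz": -2.9, "rx": 0, "ry": 0, "rz": 0, "grip": 100},
  {"tx": 2.82, "ty": 0, "tz": -2.9, "rx": 0, "ry": 0, "rz": 0, "grip": 100},
  {"tx": 2.82, "ty": 0, "tz": -2.9, "rx": 0, "ry": 0, "rz": 0, "grip": 100},
  {"tx": 2.82, "ty": 0, "tz": -2.9, "rx": 0, "ry": 0, "rz": 0, "grip": 100},
  {"tx": 2.82, "ty": 0, "tz": -2.9, "rx": 0, "ry": 0, "rz": 0, "grip": 100},
])

```text
t: 2.07
eef_pos: [363.8, 250.2, 253.5]
tcp_rot: [-1.571, -0.0, -0.253]
ft_force: [1.2, 0.7, 0.2]
opening: 0.999
```

Emit:
move_arm([
  {"tx": 2.82, "ty": 0, "tz": -2.9, "rx": 0, "ry": 0, "rz": 0, "grip": 100},
  {"tx": 2.82, "ty": 0, "tz": -2.9, "rx": 0, "ry": 0, "rz": 0, "grip": 100},
  {"tx": 2.82, "ty": 0, "tz": -2.9, "rx": 0, "ry": 0, "rz": 0, "grip": 100},
  {"tx": 2.82, "ty": 0, "tz": -2.9, "rx": 0, "ry": 0, "rz": 0, "grip": 100},
  {"tx": 2.82, "ty": 0, "tz": -2.9, "rx": 0, "ry": 0, "rz": 0, "grip": 100},
  {"tx": 2.82, "ty": 0, "tz": -2.9, "rx": 0, "ry": 0, "rz": 0, "grip": 100},
  {"tx": 2.82, "ty": 0, "tz": -2.9, "rx": 0, "ry": 0, "rz": 0, "grip": 100},
  {"tx": 2.82, "ty": 0, "tz": -2.9, "rx": 0, "ry": 0, "rz": 0, "grip": 100},
  {"tx": 0, "ty": 0, "tz": 0, "rx": 0, "ry": 0, "rz": 0, "grip": 100},
  {"tx": 0, "ty": 0, "tz": 0, "rx": 0, "ry": 0, "rz": 0, "grip": 100},
])

```text
t: 2.9
eef_pos: [524.0, -30.6, 252.7]
tcp_rot: [-1.571, 0.001, -0.256]
ft_force: [0.6, 0.6, 0.4]
opening: 1.003
```

```bash
python3 -c "
from h import *
rel(519.5,-32,250,-16)
snap('wrist','w1')"
```

```text
t 2.9 pos [524.  -30.6 252.7] rpy [-9.000e+01  6.000e-02 -1.467e+01] op 1.003 F [0.6 0.6 0.4] M [-0.12  0.11  0.02]
shift cm [-0.4   0.27 -0.25] turn [-0.     0.023 -0.001] j [-0.18  0.31  1.75  0.    1.09  0.07]
```

View pics/w1.png

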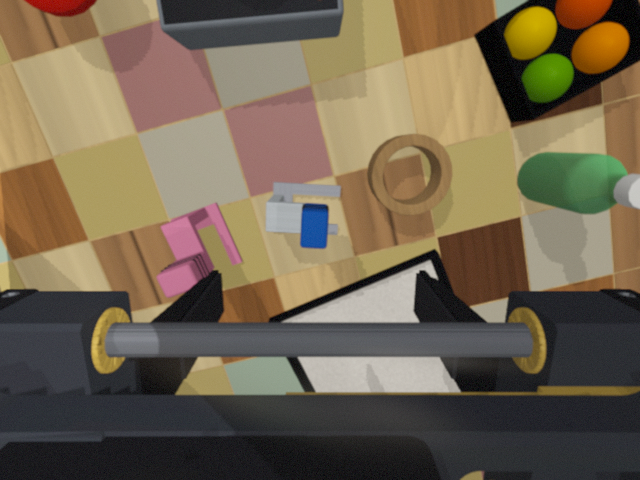

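Run:
```python
from h import *
c,im,d=load("w1")
m=cv2.inRange(cv2.cvtColor(im,cv2.COLOR_BGR2HSV),(105,120,40),(125,255,255))
v,u=np.where((m>0)&(d>0)); P=pts(c,np.c_[u,v],d[v,u]); print(np.percentile(P[:,2],[1,50,99]))
s=(P[:,2]>107)
Q=onz(c,np.c_[u,v][s],112).astype(np.float32)
print(cv2.minAreaRect(Q[:,:2]))
Q=onz(c,[(275,185),(340,191),(340,186)],6);print(Q)
e=Q[1]-Q[0];print(np.degrees(np.arctan2(e[1],e[0])))
cv2.imwrite("pics/z5.png",cv2.resize(im[170:260,250:370],None,fx=6,fy=6,interpolation=cv2.INTER_CUBIC))
```

```text
[ 74.52607079 110.97768958 112.81636431]Traceback (most recent call last):
  File "<stdin>", line 7, in <module>
cv2.error: OpenCV(4.12.0) /io/opencv/modules/imgproc/src/convhull.cpp:143: error: (-215:Assertion failed) total >= 0 && (depth == CV_32F || depth == CV_32S) in function 'convexHull'
```

Run:
```python
from h import *
c,im,d=load("w1")
m=cv2.inRange(cv2.cvtColor(im,cv2.COLOR_BGR2HSV),(105,120,40),(125,255,255))
v,u=np.where((m>0)&(d>0)); P=pts(c,np.c_[u,v],d[v,u])
s=(P[:,2]>107)
Q=onz(c,np.c_[u,v][s],112).astype(np.float32)
print(cv2.minAreaRect(np.ascontiguousarray(Q[:,:2])))
Q=onz(c,[(275,185),(340,191),(340,186)],6);print(Q)
cv2.imwrite("pics/z5.png",cv2.resize(im[170:260,250:370],None,fx=6,fy=6,interpolation=cv2.INTER_CUBIC))
```

```text
((519.800048828125, -29.97288703918457), (32.650455474853516, 22.256671905517578), 71.36563110351562)
[[482.81917721   7.12193848   6.        ]
 [552.19726428 -18.01322865   6.        ]
 [553.54305483 -12.53640151   6.        ]]
```

View pics/z5.png

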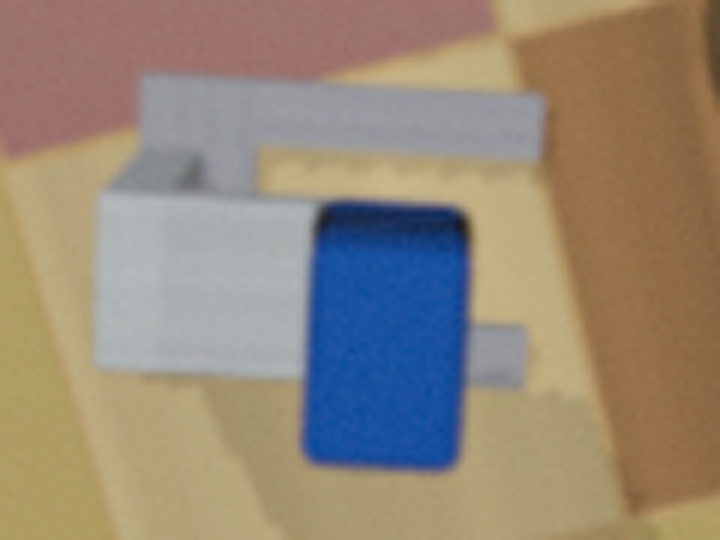

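```bash
python3 -c "
from h import *
rel(519.7,-31,91,-17.5)"
```

```text
t 2.95 pos [523.4 -29.4 252.9] rpy [-8.999e+01  7.000e-02 -1.459e+01] op 0.998 F [0.1 1.1 0.5] M [-0.07  0.13 -0.04]
shift cm [-0.3  16.19 -0.25] turn [-0.     0.051 -0.001] j [-0.18  0.31  1.75  0.    1.09  0.07]
```

Emit:
move_arm([
  {"tx": -0.32, "ty": 2.0, "tz": -0.25, "rx": 0, "ry": 0.05, "rz": 0, "grip": 100},
  {"tx": 0, "ty": 2.5, "tz": 0, "rx": 0, "ry": 0, "rz": 0, "grip": 100},
  {"tx": 0, "ty": 2.5, "tz": 0, "rx": 0, "ry": 0, "rz": 0, "grip": 100},
  {"tx": 0, "ty": 2.5, "tz": 0, "rx": 0, "ry": 0, "rz": 0, "grip": 100},
  {"tx": 0, "ty": 0, "tz": 0, "rx": 0, "ry": 0, "rz": 0, "grip": 100},
])

```text
t: 3.37
eef_pos: [517.6, -29.0, 155.1]
tcp_rot: [-1.571, 0.006, -0.301]
ft_force: [0.6, -0.6, -0.2]
opening: 1.002
```

```bash
python3 -c "
from h import *
rel(519.7,-31,91,-17.5)
snap('wrist','w2');rel(519.7,-31,91,-17.5)"
```

```text
t 3.3667 pos [517.6 -29.  155.1] rpy [-90.03   0.36 -17.27] op 1.002 F [ 0.6 -0.6 -0.2] M [-0.07  0.09  0.03]
shift cm [ 0.3   6.41 -0.13] turn [ 0.001  0.004 -0.006] j [-0.18  0.42  1.88  0.    0.85  0.12]
t 3.4167 pos [518.6 -29.3 157.3] rpy [-90.02   0.23 -17.27] op 0.998 F [-0.9  0.6  0.7] M [-0.1   0.04  0.  ]
shift cm [ 0.18  6.63 -0.13] turn [ 0.     0.004 -0.004] j [-0.18  0.41  1.88  0.    0.85  0.12]
```

View pics/w2.png

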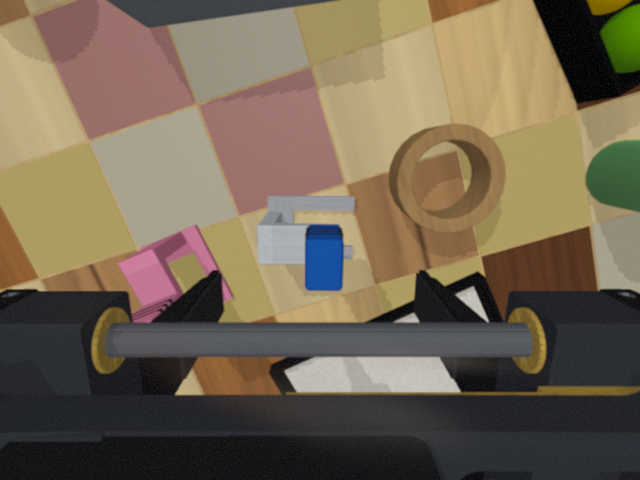

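Run:
```python
from h import *
c,im,d=load("w2")
m=cv2.inRange(cv2.cvtColor(im,cv2.COLOR_BGR2HSV),(105,120,40),(125,255,255))
v,u=np.where((m>0)&(d>0)); P=pts(c,np.c_[u,v],d[v,u])
s=(P[:,2]>108)
Q=onz(c,np.c_[u,v][s],112).astype(np.float32)
print(cv2.minAreaRect(np.ascontiguousarray(Q[:,:2])))
```

```text
((520.4183959960938, -29.900304794311523), (32.924190521240234, 21.973344802856445), 72.25244140625)
```

Emit:
move_arm([
  {"tx": 0.1, "ty": 2.0, "tz": -0.13, "rx": 0, "ry": 0, "rz": 0, "grip": 100},
  {"tx": 0, "ty": 2.0, "tz": 0, "rx": 0, "ry": 0, "rz": 0, "grip": 100},
  {"tx": 0, "ty": 1.5, "tz": 0, "rx": 0, "ry": 0, "rz": 0, "grip": 100},
  {"tx": 0, "ty": 0.9, "tz": 0, "rx": 0, "ry": 0, "rz": 0, "grip": 100},
  {"tx": 0, "ty": 0, "tz": 0, "rx": 0, "ry": 0, "rz": 0, "grip": 100},
  {"tx": 0, "ty": 0, "tz": 0, "rx": 0, "ry": 0, "rz": 0, "grip": 100},
])

```text
t: 3.92
eef_pos: [521.0, -31.9, 95.5]
tcp_rot: [-1.571, -0.001, -0.302]
ft_force: [0.8, 0.6, 0.5]
opening: 1.002
```

```bash
python3 -c "
from h import *
rel(519.7,-31,91,-17.5)"
```

```text
t 3.9167 pos [521.  -31.9  95.5] rpy [-8.999e+01 -5.000e-02 -1.733e+01] op 1.002 F [0.8 0.6 0.5] M [-0.09  0.12 -0.01]
shift cm [-0.15  0.45  0.04] turn [-0.     0.003  0.001] j [-0.19  0.51  1.93  0.    0.7   0.11]
```

Emit:
move_arm([
  {"tx": -0.1, "ty": 0.3, "tz": 0.1, "rx": 0, "ry": 0, "rz": 0, "grip": 100},
  {"tx": 0, "ty": 0, "tz": 0, "rx": 0, "ry": 0, "rz": 0, "grip": 0},
  {"tx": 0, "ty": 0, "tz": 0, "rx": 0, "ry": 0, "rz": 0, "grip": 0},
  {"tx": 0, "ty": 0, "tz": 0, "rx": 0, "ry": 0, "rz": 0, "grip": 0},
  {"tx": 0, "ty": 0, "tz": 0, "rx": 0, "ry": 0, "rz": 0, "grip": 0},
  {"tx": 0, "ty": 0, "tz": 0, "rx": 0, "ry": 0, "rz": 0, "grip": 0},
  {"tx": 0, "ty": 0, "tz": 0, "rx": 0, "ry": 0, "rz": 0, "grip": 0},
  {"tx": 0, "ty": 0, "tz": 0, "rx": 0, "ry": 0, "rz": 0, "grip": 0},
  {"tx": 0, "ty": 0, "tz": 0, "rx": 0, "ry": 0, "rz": 0, "grip": 0},
])

```text
t: 4.67
eef_pos: [519.9, -31.0, 91.4]
tcp_rot: [-1.571, 0.0, -0.303]
ft_force: [0.2, -1.0, -0.1]
opening: 0.5
```

```bash
python3 -c "
from h import *
rel(519.7,-31,91,-17.5)"
```

```text
t 4.6667 pos [519.9 -31.   91.4] rpy [-89.99   0.   -17.36] op 0.5 F [ 0.2 -1.  -0.1] M [-0.11  0.08  0.06]
shift cm [-0.02  0.04 -0.01] turn [-0.     0.002 -0.   ] j [-0.19  0.51  1.94  0.    0.69  0.12]
```

Emit:
move_arm([
  {"tx": 0, "ty": 0, "tz": 0, "rx": 0, "ry": 0, "rz": 0, "grip": 0},
  {"tx": 0, "ty": 0, "tz": 0, "rx": 0, "ry": 0, "rz": 0, "grip": 0},
  {"tx": 0, "ty": 0, "tz": 0, "rx": 0, "ry": 0, "rz": 0, "grip": 0},
  {"tx": 0, "ty": 0, "tz": 0, "rx": 0, "ry": 0, "rz": 0, "grip": 0},
  {"tx": 0, "ty": 0, "tz": 0, "rx": 0, "ry": 0, "rz": 0, "grip": 0},
  {"tx": 0, "ty": 0, "tz": 0, "rx": 0, "ry": 0, "rz": 0, "grip": 0},
])

```text
t: 5.17
eef_pos: [519.9, -31.0, 91.4]
tcp_rot: [-1.571, -0.0, -0.303]
ft_force: [0.5, -0.6, -0.3]
opening: 0.248
```

```bash
python3 -c "
from h import *
rel(519.7,-31,91,-17.5)"
```

```text
t 5.1667 pos [519.9 -31.   91.4] rpy [-90.    -0.   -17.36] op 0.248 F [ 0.5 -0.6 -0.3] M [-0.24  0.    0.03]
shift cm [-0.02  0.04 -0.01] turn [-0.     0.002  0.   ] j [-0.19  0.51  1.94  0.    0.69  0.12]
```

Emit:
move_arm([
  {"tx": 0, "ty": -1, "tz": 0, "rx": 0, "ry": 0, "rz": 0, "grip": 0},
  {"tx": 0, "ty": -2, "tz": 0, "rx": 0, "ry": 0, "rz": 0, "grip": 0},
  {"tx": 0, "ty": -2, "tz": 0, "rx": 0, "ry": -0.09, "rz": 0, "grip": 0},
  {"tx": 0, "ty": -2, "tz": 0, "rx": 0, "ry": -0.09, "rz": 0, "grip": 0},
  {"tx": 0, "ty": -2, "tz": 0, "rx": 0, "ry": -0.09, "rz": 0, "grip": 0},
  {"tx": 0, "ty": -2, "tz": 0, "rx": 0, "ry": -0.09, "rz": 0, "grip": 0},
  {"tx": 0, "ty": -1, "tz": 0, "rx": 0, "ry": -0.09, "rz": 0, "grip": 0},
  {"tx": 0, "ty": 0, "tz": 0, "rx": 0, "ry": -0.09, "rz": 0, "grip": 0},
  {"tx": 0, "ty": 0, "tz": 0, "rx": 0, "ry": 0, "rz": 0, "grip": 0},
])

```text
t: 5.92
eef_pos: [519.8, -30.9, 212.5]
tcp_rot: [-1.571, -0.001, 0.241]
ft_force: [-0.2, -0.1, -3.9]
opening: 0.256
```

```bash
python3 -c "
from h import *
rel(440.3,204.5,211,13.5)
snap('side','s2')"
```

```text
t 5.9167 pos [519.8 -30.9 212.5] rpy [-9.002e+01 -6.000e-02  1.381e+01] op 0.256 F [-0.2 -0.1 -3.9] M [-0.07 -0.03  0.01]
shift cm [-2.1   0.14 24.75] turn [0.    0.005 0.001] j [-0.19  0.34  1.81  0.    0.98 -0.43]
```

View pics/s2.png

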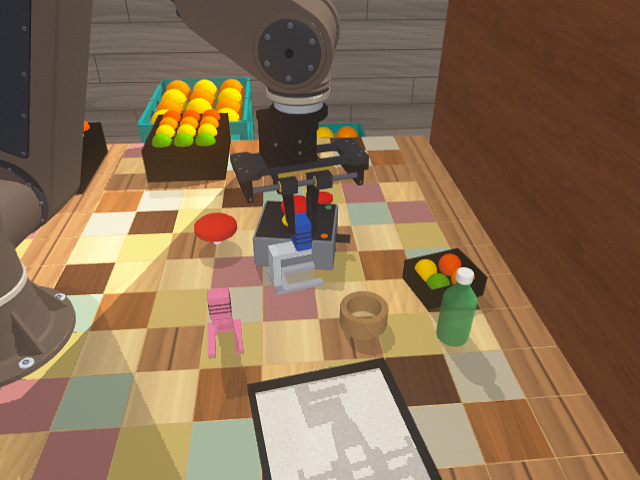

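Emit:
move_arm([
  {"tx": -0.26, "ty": 0, "tz": 1.6, "rx": 0, "ry": 0, "rz": 0, "grip": 0},
  {"tx": -0.26, "ty": 0, "tz": 3, "rx": 0, "ry": 0, "rz": 0, "grip": 0},
  {"tx": -0.26, "ty": 0, "tz": 3.6, "rx": 0, "ry": 0, "rz": 0, "grip": 0},
  {"tx": -0.26, "ty": 0, "tz": 3.6, "rx": 0, "ry": 0, "rz": 0, "grip": 0},
  {"tx": -0.26, "ty": 0, "tz": 3.6, "rx": 0, "ry": 0, "rz": 0, "grip": 0},
  {"tx": -0.26, "ty": 0, "tz": 3.6, "rx": 0, "ry": 0, "rz": 0, "grip": 0},
  {"tx": -0.26, "ty": 0, "tz": 3.6, "rx": 0, "ry": 0, "rz": 0, "grip": 0},
  {"tx": -0.26, "ty": 0, "tz": 2.1, "rx": 0, "ry": 0, "rz": 0, "grip": 0},
  {"tx": 0, "ty": 0, "tz": 0, "rx": 0, "ry": 0, "rz": 0, "grip": 0},
  {"tx": 0, "ty": 0, "tz": 0, "rx": 0, "ry": 0, "rz": 0, "grip": 0},
])

```text
t: 6.8
eef_pos: [441.0, 205.0, 211.2]
tcp_rot: [-1.571, 0.001, 0.237]
ft_force: [-0.1, 0.0, -3.3]
opening: 0.25
```

```bash
python3 -c "
from h import *
rel(440.3,204.5,171.4,13.5)
snap('side','s3');snap('scene','c3');snap('wrist','w3');rel(440.3,204.5,171.4,13.5)"
```

```text
t 6.8 pos [441.  205.  211.2] rpy [-9.000e+01  6.000e-02  1.356e+01] op 0.25 F [-0.1  0.  -3.3] M [-0.1  -0.09  0.  ]
shift cm [-0.08  3.98 -0.04] turn [ 0.     0.001 -0.001] j [0.3  0.3  1.89 0.   0.95 0.06]
t 6.95 pos [441.9 203.5 211.2] rpy [-9.001e+01  3.000e-02  1.346e+01] op 0.251 F [-0.5 -0.2 -2.4] M [-0.07 -0.02  0.01]
shift cm [-0.13  3.98  0.13] turn [ 0.    -0.001 -0.001] j [ 0.3   0.3   1.89 -0.    0.95  0.06]
```

View pics/c3.png

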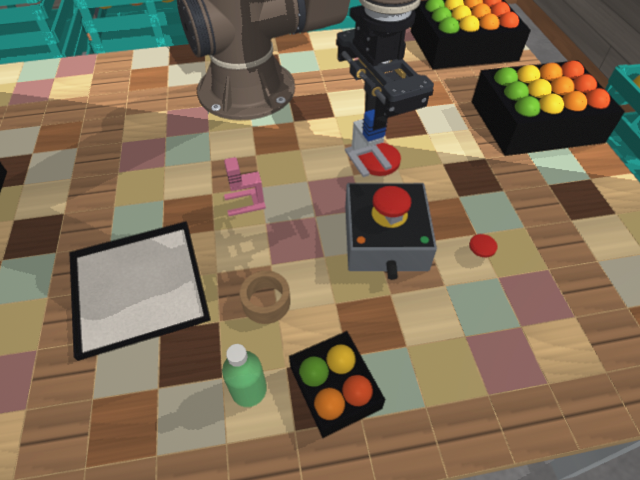

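View pics/w3.png

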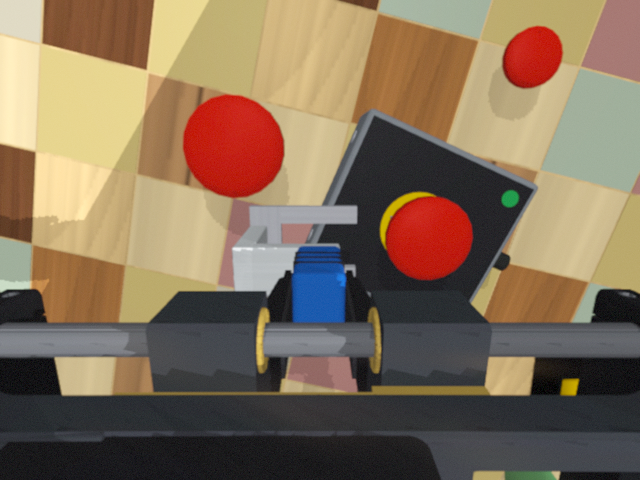

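Run:
```python
from h import *
c,im,d=load("w3")
hsv=cv2.cvtColor(im,cv2.COLOR_BGR2HSV)
m=cv2.inRange(hsv,(0,190,60),(4,255,255)); m[:, :385]=0; m[:150]=0; m[290:]=0
v,u=np.where(m>0);P=pts(c,np.c_[u,v],d[v,u]);print("z",np.percentile(P[:,2],[2,50,98]))
for z in (96,110,114):
    Q=onz(c,np.c_[u,v],z)[:,:2].astype(np.float32); print(z,cv2.minEnclosingCircle(np.ascontiguousarray(Q)))
t=np.array([441.4,204.3]); a=np.radians(13.5); ex=np.array([np.cos(a),np.sin(a)]); ey=np.array([-ex[1],ex[0]])
tool=lambda Q:np.c_[(Q[:,:2]-t)@ex,(Q[:,:2]-t)@ey]
print("prong tip",tool(onz(c,[(357,206),(357,222),(250,206)],211.2-91.4+6)))
b=cv2.inRange(hsv,(105,120,40),(125,255,255)); 
print("handle",tool(onz(c,[(295,275),(344,275)],211.2-91.4+112)))
v,u=np.where((hsv[...,1]<40)&(hsv[...,2]>90)&(d>0));ok=(v>195)&(v<230)&(u>280)&(u<362);P=pts(c,np.c_[u,v][ok],d[v,u][ok]);ok=(P[:,2]>115)&(P[:,2]<140);P=P[ok];print(len(P),P[:,2].mean());T=tool(P);print(T.min(0),T.max(0))
# panel corners
print(onz(c,[(373,112),(536,187)],70))
```

```text
z [106.20754697 112.7413451  114.45024668]
96 ((527.96240234375, 221.89102172851562), 34.87614440917969)
110 ((522.9197998046875, 224.39089965820312), 33.16690444946289)
114 ((521.4788818359375, 225.10482788085938), 32.67863082885742)
prong tip [[ 27.04991637  28.32678441]
 [ 27.35506114  16.85796922]
 [-48.11954005  28.32494057]]
handle [[-10.10414301  15.70098927]
 [ 11.0767059   15.70486572]]
1369 125.01436905655859
[-26.9739959   11.35199275] [26.78167735 28.10249107]
[[461.68073118 307.11092028  70.        ]
 [611.34419607 281.32575583  70.        ]]
```

Emit:
move_arm([
  {"tx": -0.1, "ty": 0.7, "tz": 0.06, "rx": 0, "ry": 0, "rz": 0, "grip": 0},
  {"tx": 0, "ty": 1.3, "tz": 0, "rx": 0, "ry": 0, "rz": 0, "grip": 0},
  {"tx": 0, "ty": 1.3, "tz": 0, "rx": 0, "ry": 0, "rz": 0, "grip": 0},
  {"tx": 0, "ty": 0.7, "tz": 0, "rx": 0, "ry": 0, "rz": 0, "grip": 0},
  {"tx": 0, "ty": 0, "tz": 0, "rx": 0, "ry": 0, "rz": 0, "grip": 0},
  {"tx": 0, "ty": 0, "tz": 0, "rx": 0, "ry": 0, "rz": 0, "grip": 0},
  {"tx": 0, "ty": 0, "tz": 0, "rx": 0, "ry": 0, "rz": 0, "grip": 0},
])

```text
t: 7.53
eef_pos: [441.0, 204.5, 171.8]
tcp_rot: [-1.571, -0.001, 0.236]
ft_force: [0.6, -0.4, -3.9]
opening: 0.25
```

```bash
python3 -c "
from h import *
rel(522.5,224.5,171.4,13.5)
snap('scene','c4');snap('side','s4')"
```

```text
t 7.5333 pos [441.  204.5 171.8] rpy [-8.999e+01 -4.000e-02  1.355e+01] op 0.25 F [ 0.6 -0.4 -3.9] M [-0.11  0.01  0.02]
shift cm [8.4  0.05 0.04] turn [-0.     0.001  0.001] j [0.3  0.35 1.94 0.   0.85 0.06]
```

View pics/s4.png

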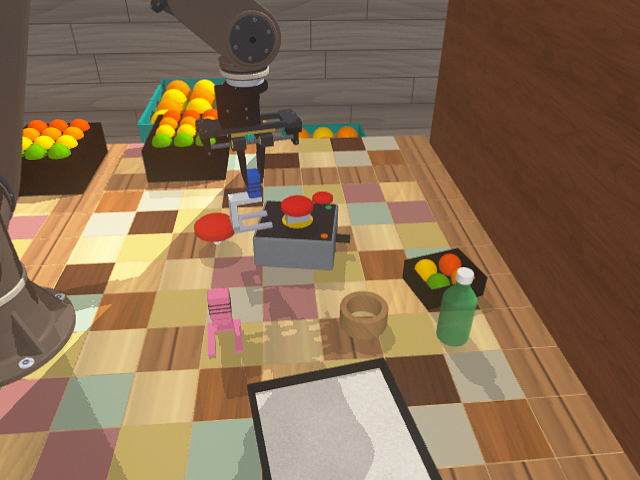

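Puller is level, fork pointing at the neck (about (270,222)); advance to just short of the neck and on slowly.

Emit:
move_arm([
  {"tx": 1, "ty": 0, "tz": 0, "rx": 0, "ry": 0, "rz": 0, "grip": 0},
  {"tx": 1, "ty": 0, "tz": 0, "rx": 0, "ry": 0, "rz": 0, "grip": 0},
  {"tx": 0.6, "ty": 0, "tz": 0, "rx": 0, "ry": 0, "rz": 0, "grip": 0},
  {"tx": 0.3, "ty": 0, "tz": 0, "rx": 0, "ry": 0, "rz": 0, "grip": 0},
  {"tx": 0.3, "ty": 0, "tz": 0, "rx": 0, "ry": 0, "rz": 0, "grip": 0},
  {"tx": 0.3, "ty": 0, "tz": 0, "rx": 0, "ry": 0, "rz": 0, "grip": 0},
  {"tx": 0.3, "ty": 0, "tz": 0, "rx": 0, "ry": 0, "rz": 0, "grip": 0},
])

```text
t: 8.22
eef_pos: [477.7, 213.6, 171.3]
tcp_rot: [-1.571, 0.0, 0.237]
ft_force: [0.5, 0.6, -3.1]
opening: 0.251
```

```bash
python3 -c "
from h import *
rel(522.5,224.5,171.4,13.5)"
```

```text
t 8.2167 pos [477.7 213.6 171.3] rpy [-9.000e+01  2.000e-02  1.358e+01] op 0.251 F [ 0.5  0.6 -3.1] M [-0.04 -0.05  0.  ]
shift cm [ 4.61 -0.01  0.01] turn [-0.     0.001 -0.   ] j [0.29 0.4  1.86 0.   0.89 0.06]
```

Emit:
move_arm([
  {"tx": 0.3, "ty": 0, "tz": 0, "rx": 0, "ry": 0, "rz": 0, "grip": 0},
  {"tx": 0.3, "ty": 0, "tz": 0, "rx": 0, "ry": 0, "rz": 0, "grip": 0},
  {"tx": 0.3, "ty": 0, "tz": 0, "rx": 0, "ry": 0, "rz": 0, "grip": 0},
])

```text
t: 8.47
eef_pos: [486.5, 215.7, 171.5]
tcp_rot: [-1.571, -0.0, 0.237]
ft_force: [-0.3, 0.1, -3.2]
opening: 0.252
```

```bash
python3 -c "
from h import *
rel(522.5,224.5,171.4,13.5)"
```

```text
t 8.4667 pos [486.5 215.7 171.5] rpy [-89.99  -0.    13.58] op 0.252 F [-0.3  0.1 -3.2] M [-0.08 -0.05  0.03]
shift cm [3.7  0.01 0.01] turn [-0.     0.001  0.   ] j [0.29 0.41 1.84 0.   0.9  0.06]
```

Emit:
move_arm([
  {"tx": 0.4, "ty": 0, "tz": 0, "rx": 0, "ry": 0, "rz": 0, "grip": 0},
  {"tx": 0.4, "ty": 0, "tz": 0, "rx": 0, "ry": 0, "rz": 0, "grip": 0},
  {"tx": 0.4, "ty": 0, "tz": 0, "rx": 0, "ry": 0, "rz": 0, "grip": 0},
  {"tx": 0.4, "ty": 0, "tz": 0, "rx": 0, "ry": 0, "rz": 0, "grip": 0},
])

```text
t: 8.8
eef_pos: [502.2, 219.5, 171.4]
tcp_rot: [-1.571, -0.0, 0.237]
ft_force: [-0.2, -0.5, -3.3]
opening: 0.25
```

Emit:
move_arm([
  {"tx": 0.4, "ty": 0, "tz": 0, "rx": 0, "ry": 0, "rz": 0, "grip": 0},
  {"tx": 0.4, "ty": 0, "tz": 0, "rx": 0, "ry": 0, "rz": 0, "grip": 0},
  {"tx": 0.4, "ty": 0, "tz": 0, "rx": 0, "ry": 0, "rz": 0, "grip": 0},
  {"tx": 0.4, "ty": 0, "tz": 0, "rx": 0, "ry": 0, "rz": 0, "grip": 0},
])

```text
t: 9.13
eef_pos: [517.8, 223.3, 171.4]
tcp_rot: [-1.571, -0.0, 0.237]
ft_force: [0.4, 0.5, -3.3]
opening: 0.249
```

```bash
python3 -c "
from h import *
rel(522.5,224.5,171.4,13.5)"
```

```text
t 9.1333 pos [517.8 223.3 171.4] rpy [-90.    -0.    13.58] op 0.249 F [ 0.4  0.5 -3.3] M [-0.06 -0.05  0.01]
shift cm [ 0.49 -0.    0.01] turn [-0.     0.001  0.   ] j [0.29 0.45 1.76 0.   0.93 0.05]
```

Emit:
move_arm([
  {"tx": 0.2, "ty": 0, "tz": 0, "rx": 0, "ry": 0, "rz": 0, "grip": 0},
  {"tx": 0.2, "ty": 0, "tz": 0, "rx": 0, "ry": 0, "rz": 0, "grip": 0},
  {"tx": 0.1, "ty": 0, "tz": 0, "rx": 0, "ry": 0, "rz": 0, "grip": 0},
  {"tx": 0, "ty": 0, "tz": 0, "rx": 0, "ry": 0, "rz": 0, "grip": 0},
])

```text
t: 9.47
eef_pos: [522.4, 224.3, 171.4]
tcp_rot: [-1.571, -0.0, 0.237]
ft_force: [0.5, 0.1, -3.7]
opening: 0.252
```

Emit:
move_arm([
  {"tx": 0.1, "ty": 0, "tz": 0, "rx": 0, "ry": 0, "rz": 0, "grip": 0},
  {"tx": 0, "ty": 0, "tz": 0, "rx": 0, "ry": 0, "rz": 0, "grip": 0},
])

```text
t: 9.63
eef_pos: [523.3, 224.6, 171.5]
tcp_rot: [-1.571, -0.0, 0.237]
ft_force: [-0.6, -0.2, -3.3]
opening: 0.25
```

Emit:
move_arm([
  {"tx": 0.1, "ty": 0, "tz": 0, "rx": 0, "ry": 0, "rz": 0, "grip": 0},
  {"tx": 0, "ty": 0, "tz": 0, "rx": 0, "ry": 0, "rz": 0, "grip": 0},
])

```text
t: 9.8
eef_pos: [524.3, 224.8, 171.5]
tcp_rot: [-1.571, -0.0, 0.237]
ft_force: [0.9, -1.1, -4.0]
opening: 0.25
```

```bash
python3 -c "
from h import *
rel(522.5,224.5,171.4,13.5)
snap('scene','c5');snap('side','s5');snap('wrist','w5')
c,im,d=load('side'+'0')
from h import *
a=load('s5')[1];b=load('c5')[1]
cv2.imwrite('pics/z6.png',np.hstack([cv2.resize(a[150:260,230:350],None,fx=4,fy=4,interpolation=cv2.INTER_CUBIC)[:400],cv2.resize(b[150:250,345:425],None,fx=4,fy=4,interpolation=cv2.INTER_CUBIC)]))"
```

```text
t 9.8 pos [524.3 224.8 171.5] rpy [-9.000e+01 -1.000e-02  1.358e+01] op 0.25 F [ 0.9 -1.1 -4. ] M [-0.12  0.01 -0.  ]
shift cm [-0.18  0.01  0.01] turn [-0.     0.001  0.   ] j [0.29 0.46 1.74 0.   0.94 0.05]
```

View pics/z6.png

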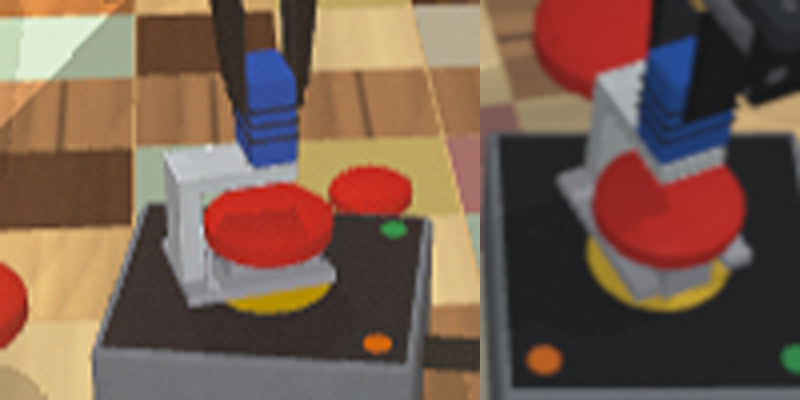

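View pics/w5.png

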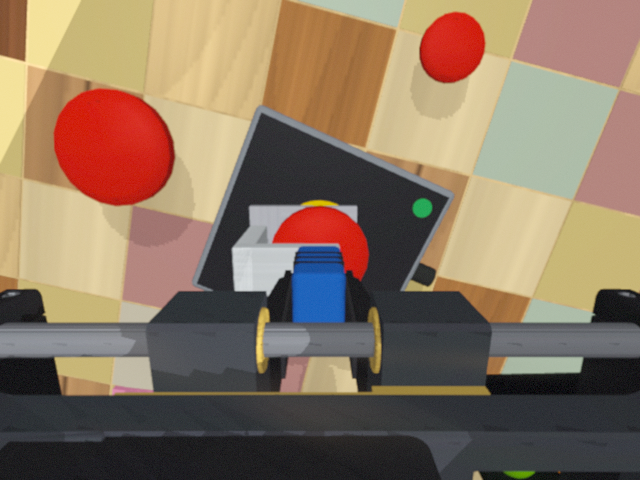

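Emit:
move_arm([
  {"tx": 0.1, "ty": 0, "tz": 0, "rx": 0, "ry": 0, "rz": 0, "grip": 0},
  {"tx": 0, "ty": 0, "tz": 0, "rx": 0, "ry": 0, "rz": 0, "grip": 0},
])

```text
t: 10.12
eef_pos: [525.3, 225.1, 171.5]
tcp_rot: [-1.571, -0.0, 0.237]
ft_force: [-0.8, 0.3, -3.3]
opening: 0.249
```

```bash
python3 -c "
from h import *
rel(522.5,224.5,171.4,13.5)"
```

```text
t 10.1167 pos [525.3 225.1 171.5] rpy [-8.999e+01 -1.000e-02  1.358e+01] op 0.249 F [-0.8  0.3 -3.3] M [-0.04 -0.02  0.05]
shift cm [-0.29  0.01  0.01] turn [-0.     0.001  0.   ] j [0.29 0.46 1.74 0.   0.94 0.05]
```

Emit:
move_arm([
  {"tx": 0.1, "ty": 0, "tz": 0, "rx": 0, "ry": 0, "rz": 0, "grip": 0},
  {"tx": 0, "ty": 0, "tz": 0, "rx": 0, "ry": 0, "rz": 0, "grip": 0},
])

```text
t: 10.28
eef_pos: [526.3, 225.3, 171.5]
tcp_rot: [-1.571, -0.0, 0.237]
ft_force: [-0.5, 0.2, -3.4]
opening: 0.252
```

```bash
python3 -c "
from h import *
rel(522.5,224.5,171.4,13.5)"
```

```text
t 10.2833 pos [526.3 225.3 171.5] rpy [-9.000e+01 -1.000e-02  1.358e+01] op 0.252 F [-0.5  0.2 -3.4] M [-0.05  0.03  0.01]
shift cm [-0.39  0.01  0.01] turn [-0.     0.001  0.   ] j [0.29 0.46 1.74 0.   0.94 0.05]
```

One more feel.

Emit:
move_arm([
  {"tx": 0.1, "ty": 0, "tz": 0, "rx": 0, "ry": 0, "rz": 0, "grip": 0},
  {"tx": 0, "ty": 0, "tz": 0, "rx": 0, "ry": 0, "rz": 0, "grip": 0},
])

```text
t: 10.45
eef_pos: [527.2, 225.6, 171.4]
tcp_rot: [-1.571, -0.0, 0.237]
ft_force: [0.1, 0.0, -4.0]
opening: 0.251
```

```bash
python3 -c "
from h import *
rel(522.5,224.5,171.4,13.5)
c,im,d=load('w5')
m=cv2.inRange(cv2.cvtColor(im,cv2.COLOR_BGR2HSV),(0,190,60),(4,255,255)); m[:, :250]=0; m[:190]=0;m[:,400:]=0
t=np.array([524.3,224.8]); a=np.radians(13.58); ex=np.array([np.cos(a),np.sin(a)]); ey=np.array([-ex[1],ex[0]])
v,u=np.where(m>0); Q=onz(c,np.c_[u,v],112)[:,:2]-t; T=np.c_[Q@ex,Q@ey]; print(T.min(0),T.max(0))
"
```

```text
t 10.45 pos [527.2 225.6 171.4] rpy [-89.99  -0.    13.58] op 0.251 F [ 0.1  0.  -4. ] M [-0.08 -0.02  0.02]
shift cm [-0.48  0.    0.01] turn [-0.     0.001  0.   ] j [0.29 0.46 1.74 0.   0.94 0.05]
[-29.70242265 -16.47204593] [32.08383389 32.57725035]
```

Emit:
move_arm([
  {"tx": 0.1, "ty": 0, "tz": 0, "rx": 0, "ry": 0, "rz": 0, "grip": 0},
  {"tx": 0, "ty": 0, "tz": 0, "rx": 0, "ry": 0, "rz": 0, "grip": 0},
])

```text
t: 10.62
eef_pos: [527.6, 225.6, 171.3]
tcp_rot: [-1.571, 0.001, 0.237]
ft_force: [-3.2, -0.4, -3.2]
opening: 0.251
```

Emit:
move_arm([
  {"tx": 0, "ty": 0, "tz": 0, "rx": 0, "ry": 0, "rz": 0, "grip": 0},
])

```text
t: 10.7
eef_pos: [527.6, 225.7, 171.3]
tcp_rot: [-1.571, 0.001, 0.237]
ft_force: [-2.3, -0.6, -2.4]
opening: 0.248
```

Emit:
move_arm([
  {"tx": -0.2, "ty": 0, "tz": 0, "rx": 0, "ry": 0, "rz": 0, "grip": 0},
  {"tx": -0.1, "ty": 0, "tz": 0, "rx": 0, "ry": 0, "rz": 0, "grip": 0},
  {"tx": 0, "ty": -0.3, "tz": 0, "rx": 0, "ry": 0, "rz": 0, "grip": 0},
  {"tx": 0, "ty": -0.3, "tz": 0, "rx": 0, "ry": 0, "rz": 0, "grip": 0},
  {"tx": 0, "ty": -0.1, "tz": 0, "rx": 0, "ry": 0, "rz": 0, "grip": 0},
  {"tx": 0, "ty": 0, "tz": 0, "rx": 0, "ry": 0, "rz": 0, "grip": 0},
])

```text
t: 11.2
eef_pos: [525.5, 225.1, 179.0]
tcp_rot: [-1.571, -0.001, 0.237]
ft_force: [-0.2, -0.6, -3.2]
opening: 0.249
```

Emit:
move_arm([
  {"tx": 0, "ty": -0.1, "tz": 0, "rx": 0, "ry": 0, "rz": 0, "grip": 0},
  {"tx": 0, "ty": -0.1, "tz": 0, "rx": 0, "ry": 0, "rz": 0, "grip": 0},
  {"tx": 0, "ty": 0, "tz": 0, "rx": 0, "ry": 0, "rz": 0, "grip": 0},
])

```text
t: 11.45
eef_pos: [525.2, 225.1, 180.6]
tcp_rot: [-1.571, -0.0, 0.237]
ft_force: [-0.2, -0.4, -3.9]
opening: 0.246
```

Emit:
move_arm([
  {"tx": 0, "ty": -0.1, "tz": 0, "rx": 0, "ry": 0, "rz": 0, "grip": 0},
  {"tx": 0, "ty": -0.1, "tz": 0, "rx": 0, "ry": 0, "rz": 0, "grip": 0},
  {"tx": 0, "ty": 0, "tz": 0, "rx": 0, "ry": 0, "rz": 0, "grip": 0},
])

```text
t: 11.7
eef_pos: [525.1, 225.1, 182.5]
tcp_rot: [-1.571, 0.0, 0.237]
ft_force: [0.3, 0.7, -3.9]
opening: 0.25
```

Emit:
move_arm([
  {"tx": 0, "ty": -0.1, "tz": 0, "rx": 0, "ry": 0, "rz": 0, "grip": 0},
  {"tx": 0, "ty": -0.1, "tz": 0, "rx": 0, "ry": 0, "rz": 0, "grip": 0},
  {"tx": 0, "ty": 0, "tz": 0, "rx": 0, "ry": 0, "rz": 0, "grip": 0},
])

```text
t: 11.95
eef_pos: [525.0, 225.0, 184.1]
tcp_rot: [-1.571, 0.001, 0.237]
ft_force: [0.6, 0.9, -9.1]
opening: 0.248
```

Emit:
move_arm([
  {"tx": 0, "ty": -0.1, "tz": 0, "rx": 0, "ry": 0, "rz": 0, "grip": 0},
  {"tx": 0, "ty": -0.1, "tz": 0, "rx": 0, "ry": 0, "rz": 0, "grip": 0},
  {"tx": 0, "ty": 0, "tz": 0, "rx": 0, "ry": 0, "rz": 0, "grip": 0},
])

```text
t: 12.2
eef_pos: [524.9, 225.1, 186.2]
tcp_rot: [-1.57, 0.001, 0.237]
ft_force: [0.6, 0.7, -12.5]
opening: 0.249
```

Emit:
move_arm([
  {"tx": 0, "ty": -0.1, "tz": 0, "rx": 0, "ry": 0, "rz": 0, "grip": 0},
  {"tx": 0, "ty": -0.1, "tz": 0, "rx": 0, "ry": 0, "rz": 0, "grip": 0},
  {"tx": 0, "ty": 0, "tz": 0, "rx": 0, "ry": 0, "rz": 0, "grip": 0},
])

```text
t: 12.45
eef_pos: [525.6, 225.1, 189.4]
tcp_rot: [-1.571, -0.002, 0.237]
ft_force: [0.4, 0.6, -3.5]
opening: 0.253
```

```bash
python3 -c "
from h import *
rel(524.7,225,190,13.5)
snap('side','s6')
a=load('s6')[1]
cv2.imwrite('pics/z7.png',cv2.resize(a[130:260,210:360],None,fx=4,fy=4,interpolation=cv2.INTER_CUBIC))"
```

```text
t 12.45 pos [525.6 225.1 189.4] rpy [-90.    -0.09  13.59] op 0.253 F [ 0.4  0.6 -3.5] M [-0.1  -0.02 -0.02]
shift cm [-0.09 -0.06  0.01] turn [0.    0.002 0.002] j [ 0.29  0.44  1.72 -0.    0.98  0.05]
```

View pics/z7.png

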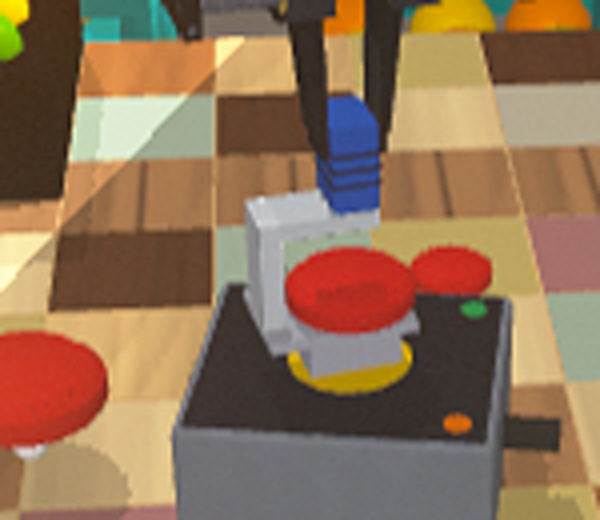

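Emit:
move_arm([
  {"tx": 0, "ty": -0.2, "tz": 0, "rx": 0, "ry": 0, "rz": 0, "grip": 0},
  {"tx": 0, "ty": -0.4, "tz": 0, "rx": 0, "ry": 0, "rz": 0, "grip": 0},
  {"tx": 0, "ty": -0.4, "tz": 0, "rx": 0, "ry": 0, "rz": 0, "grip": 0},
  {"tx": 0, "ty": -0.5, "tz": 0, "rx": 0, "ry": 0, "rz": 0, "grip": 0},
  {"tx": 0, "ty": -0.6, "tz": 0, "rx": 0, "ry": 0, "rz": 0, "grip": 0},
  {"tx": 0, "ty": -0.6, "tz": 0, "rx": 0, "ry": 0, "rz": 0, "grip": 0},
  {"tx": 0, "ty": -0.6, "tz": 0, "rx": 0, "ry": 0, "rz": 0, "grip": 0},
  {"tx": 0, "ty": -0.4, "tz": 0, "rx": 0, "ry": 0, "rz": 0, "grip": 0},
  {"tx": 0, "ty": -0.2, "tz": 0, "rx": 0, "ry": 0, "rz": 0, "grip": 0},
  {"tx": 0, "ty": 0, "tz": 0, "rx": 0, "ry": 0, "rz": 0, "grip": 0},
])

```text
t: 13.33
eef_pos: [525.3, 225.1, 228.0]
tcp_rot: [-1.571, -0.001, 0.237]
ft_force: [0.4, 0.3, -4.2]
opening: 0.246
```

```bash
python3 -c "
from h import *
rel(524.7,225,240,13.5)
snap('side','s7');snap('wrist','w7')
a=load('s7')[1]
cv2.imwrite('pics/z8.png',cv2.resize(a[110:260,210:360],None,fx=4,fy=4,interpolation=cv2.INTER_CUBIC))"
```

```text
t 13.3333 pos [525.3 225.1 228. ] rpy [-8.999e+01 -4.000e-02  1.358e+01] op 0.246 F [ 0.4  0.3 -4.2] M [-0.1  -0.04 -0.02]
shift cm [-0.06 -1.2   0.01] turn [-0.     0.001  0.001] j [0.29 0.4  1.68 0.   1.07 0.05]
```

View pics/z8.png

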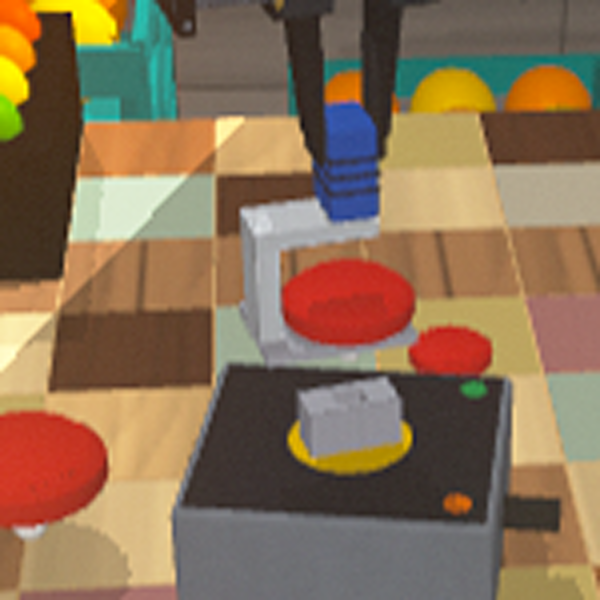

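View pics/w7.png

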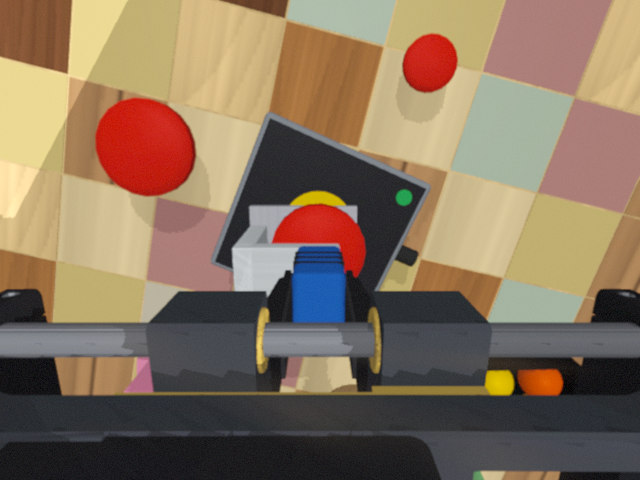

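Emit:
move_arm([
  {"tx": -0.04, "ty": -0.2, "tz": -0.5, "rx": 0, "ry": 0, "rz": 0, "grip": 0},
  {"tx": -0.08, "ty": -0.3, "tz": -1, "rx": 0, "ry": 0, "rz": 0, "grip": 0},
  {"tx": -0.12, "ty": -0.4, "tz": -1.5, "rx": 0, "ry": 0, "rz": 0, "grip": 0},
  {"tx": -0.16, "ty": -0.3, "tz": -2, "rx": 0, "ry": 0, "rz": 0, "grip": 0},
  {"tx": -0.2, "ty": -0.2, "tz": -2.5, "rx": 0, "ry": 0, "rz": 0, "grip": 0},
  {"tx": -0.23, "ty": 0, "tz": -3, "rx": 0, "ry": 0, "rz": 0, "grip": 0},
  {"tx": -0.23, "ty": 0, "tz": -3, "rx": 0, "ry": 0, "rz": 0, "grip": 0},
  {"tx": -0.23, "ty": 0, "tz": -3, "rx": 0, "ry": 0, "rz": 0, "grip": 0},
  {"tx": -0.23, "ty": 0, "tz": -3, "rx": 0, "ry": 0, "rz": 0, "grip": 0},
  {"tx": -0.23, "ty": 0, "tz": -3, "rx": 0, "ry": 0, "rz": 0, "grip": 0},
])

```text
t: 14.27
eef_pos: [560.8, -0.1, 241.6]
tcp_rot: [-1.571, -0.0, 0.237]
ft_force: [0.6, 0.3, -4.7]
opening: 0.25
```

Emit:
move_arm([
  {"tx": -0.23, "ty": 0, "tz": -3, "rx": 0, "ry": 0, "rz": 0, "grip": 0},
  {"tx": -0.23, "ty": 0, "tz": -3, "rx": 0, "ry": 0, "rz": 0, "grip": 0},
  {"tx": -0.23, "ty": 0, "tz": -3, "rx": 0, "ry": 0, "rz": 0, "grip": 0},
  {"tx": -0.23, "ty": 0, "tz": -3, "rx": 0, "ry": 0, "rz": 0, "grip": 0},
  {"tx": -0.23, "ty": 0, "tz": -3, "rx": 0, "ry": 0, "rz": 0, "grip": 0},
  {"tx": -0.2, "ty": 0, "tz": -2.5, "rx": 0, "ry": 0, "rz": 0, "grip": 0},
  {"tx": -0.16, "ty": 0, "tz": -2, "rx": 0, "ry": 0, "rz": 0, "grip": 0},
  {"tx": -0.12, "ty": 0, "tz": -1.5, "rx": 0, "ry": 0, "rz": 0, "grip": 0},
  {"tx": -0.08, "ty": 0, "tz": -1, "rx": 0, "ry": 0, "rz": 0, "grip": 0},
  {"tx": -0.05, "ty": 0, "tz": -0.7, "rx": 0, "ry": 0, "rz": 0, "grip": 0},
])

```text
t: 15.1
eef_pos: [597.0, -223.7, 241.3]
tcp_rot: [-1.57, 0.0, 0.236]
ft_force: [0.2, 0.4, -4.0]
opening: 0.252
```

Emit:
move_arm([
  {"tx": 0, "ty": 0, "tz": 0, "rx": 0, "ry": 0, "rz": 0, "grip": 0},
  {"tx": 0, "ty": 0, "tz": 0, "rx": 0, "ry": 0, "rz": 0, "grip": 0},
])

```text
t: 15.27
eef_pos: [597.0, -222.1, 241.3]
tcp_rot: [-1.57, 0.0, 0.237]
ft_force: [-0.3, -0.4, -4.4]
opening: 0.246
```

```bash
python3 -c "
from h import *
rel(598.3,-227.7,120,13.5)
snap('side','s8');snap('wrist','w8')"
```

```text
t 15.2667 pos [ 597.  -222.1  241.3] rpy [-8.997e+01  1.000e-02  1.358e+01] op 0.246 F [-0.3 -0.4 -4.4] M [-0.07 -0.01 -0.01]
shift cm [-1.000e-02  1.213e+01 -5.800e-01] turn [-0.001  0.001 -0.   ] j [-0.46  0.48  1.49  0.    1.17 -0.7 ]
```

View pics/s8.png

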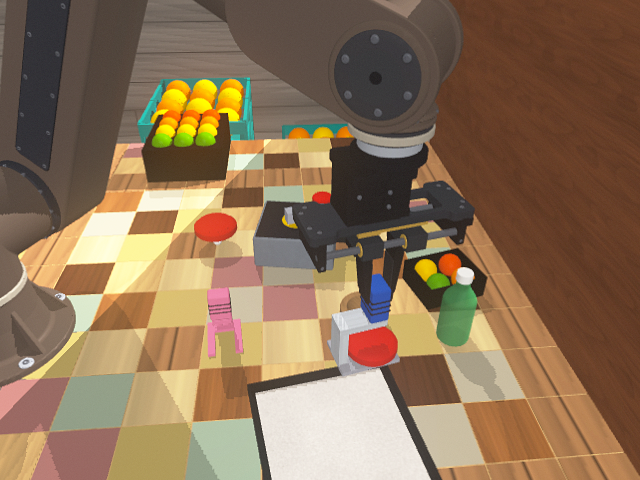

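View pics/w8.png

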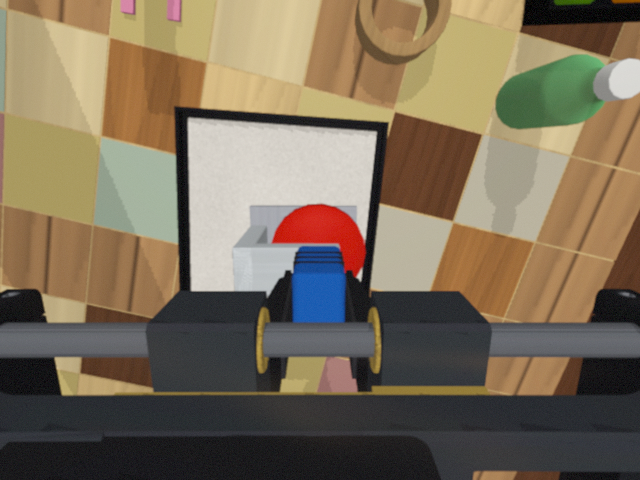

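Run:
```python
from h import *
c,im,d=load("w8")
t=np.array([597,-222.1]); a=np.radians(13.58); ex=np.array([np.cos(a),np.sin(a)]); ey=np.array([-ex[1],ex[0]])
Q=onz(c,[(386,122),(178,108),(368,280),(182,280)],16); print(Q.round(1))
print(np.c_[(Q[:,:2]-t)@ex,(Q[:,:2]-t)@ey].round(1))
```

```text
[[ 642.4 -115.2   16. ]
 [ 433.1 -152.    16. ]
 [ 670.8 -285.8   16. ]
 [ 463.8 -335.9   16. ]]
[[  69.2   93.3]
 [-142.9  106.6]
 [  56.8  -79.2]
 [-156.2  -79.4]]
```

Emit:
move_arm([
  {"tx": 0, "ty": 0.5, "tz": -0.1, "rx": 0, "ry": 0, "rz": 0, "grip": 0},
  {"tx": 0, "ty": 1, "tz": -0.1, "rx": 0, "ry": 0, "rz": 0, "grip": 0},
  {"tx": 0, "ty": 1.5, "tz": -0.1, "rx": 0, "ry": 0, "rz": 0, "grip": 0},
  {"tx": 0, "ty": 2, "tz": -0.1, "rx": 0, "ry": 0, "rz": 0, "grip": 0},
  {"tx": 0, "ty": 2, "tz": -0.1, "rx": 0, "ry": 0, "rz": 0, "grip": 0},
  {"tx": 0, "ty": 1.8, "tz": 0, "rx": 0, "ry": 0, "rz": 0, "grip": 0},
  {"tx": 0, "ty": 1.4, "tz": 0, "rx": 0, "ry": 0, "rz": 0, "grip": 0},
  {"tx": 0, "ty": 1, "tz": 0, "rx": 0, "ry": 0, "rz": 0, "grip": 0},
  {"tx": 0, "ty": 0.6, "tz": 0, "rx": 0, "ry": 0, "rz": 0, "grip": 0},
  {"tx": 0, "ty": 0.2, "tz": 0, "rx": 0, "ry": 0, "rz": 0, "grip": 0},
])

```text
t: 16.2
eef_pos: [598.1, -227.1, 120.2]
tcp_rot: [-1.57, 0.001, 0.237]
ft_force: [-0.3, 0.3, -4.1]
opening: 0.249
```

Emit:
move_arm([
  {"tx": 0, "ty": 0.2, "tz": 0, "rx": 0, "ry": 0, "rz": 0, "grip": 0},
  {"tx": 0, "ty": 0.2, "tz": 0, "rx": 0, "ry": 0, "rz": 0, "grip": 0},
  {"tx": 0, "ty": 0.2, "tz": 0, "rx": 0, "ry": 0, "rz": 0, "grip": 0},
  {"tx": 0, "ty": 0.2, "tz": 0, "rx": 0, "ry": 0, "rz": 0, "grip": 0},
  {"tx": 0, "ty": 0.2, "tz": 0, "rx": 0, "ry": 0, "rz": 0, "grip": 0},
  {"tx": 0, "ty": 0.2, "tz": 0, "rx": 0, "ry": 0, "rz": 0, "grip": 0},
  {"tx": 0, "ty": 0.2, "tz": 0, "rx": 0, "ry": 0, "rz": 0, "grip": 0},
  {"tx": 0, "ty": 0.2, "tz": 0, "rx": 0, "ry": 0, "rz": 0, "grip": 0},
  {"tx": 0, "ty": 0, "tz": 0, "rx": 0, "ry": 0, "rz": 0, "grip": 0},
  {"tx": 0, "ty": 0, "tz": 0, "rx": 0, "ry": 0, "rz": 0, "grip": 0},
])

```text
t: 17.03
eef_pos: [598.3, -227.4, 105.3]
tcp_rot: [-1.571, 0.0, 0.237]
ft_force: [1.0, -0.3, -3.0]
opening: 0.249
```

```bash
python3 -c "
from h import *
rel(598.3,-227.7,99.4,13.5)
snap('side','s9')
a=load('s9')[1]
cv2.imwrite('pics/z9.png',cv2.resize(a[250:480,260:480],None,fx=2.5,fy=2.5,interpolation=cv2.INTER_CUBIC))"
```

```text
t 17.0333 pos [ 598.3 -227.4  105.3] rpy [-89.99   0.    13.58] op 0.249 F [ 1.  -0.3 -3. ] M [ 0.01 -0.01  0.  ]
shift cm [-0.01  0.59 -0.03] turn [-0.     0.001 -0.   ] j [-0.47  0.63  1.63  0.    0.89 -0.7 ]
```

View pics/z9.png

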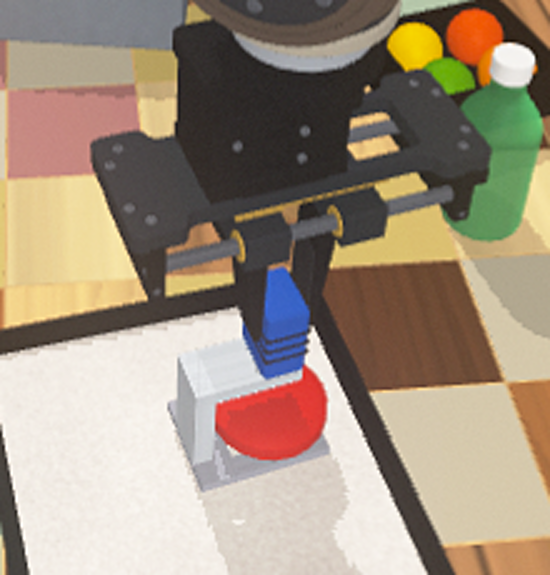

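Emit:
move_arm([
  {"tx": 0, "ty": 0.2, "tz": 0, "rx": 0, "ry": 0, "rz": 0, "grip": 0},
  {"tx": 0, "ty": 0.2, "tz": 0, "rx": 0, "ry": 0, "rz": 0, "grip": 0},
  {"tx": 0, "ty": 0, "tz": 0, "rx": 0, "ry": 0, "rz": 0, "grip": 0},
  {"tx": -0.3, "ty": 0, "tz": 0, "rx": 0, "ry": 0, "rz": 0, "grip": 0},
  {"tx": -0.5, "ty": 0, "tz": 0, "rx": 0, "ry": 0, "rz": 0, "grip": 0},
  {"tx": -0.5, "ty": 0, "tz": 0, "rx": 0, "ry": 0, "rz": 0, "grip": 0},
  {"tx": -0.5, "ty": 0, "tz": 0, "rx": 0, "ry": 0, "rz": 0, "grip": 0},
])

```text
t: 17.67
eef_pos: [580.2, -231.8, 101.4]
tcp_rot: [-1.571, 0.0, 0.237]
ft_force: [0.2, 0.2, -3.7]
opening: 0.249
```

```bash
python3 -c "
from h import *
rel(598.3,-227.7,99.4,13.5)
snap('wrist','w10')"
```

```text
t 17.6667 pos [ 580.2 -231.8  101.4] rpy [-89.99   0.    13.58] op 0.249 F [ 0.2  0.2 -3.7] M [-0.1  -0.02  0.  ]
shift cm [ 1.85  0.2  -0.03] turn [-0.     0.001 -0.   ] j [-0.49  0.62  1.67  0.    0.86 -0.72]
```

View pics/w10.png

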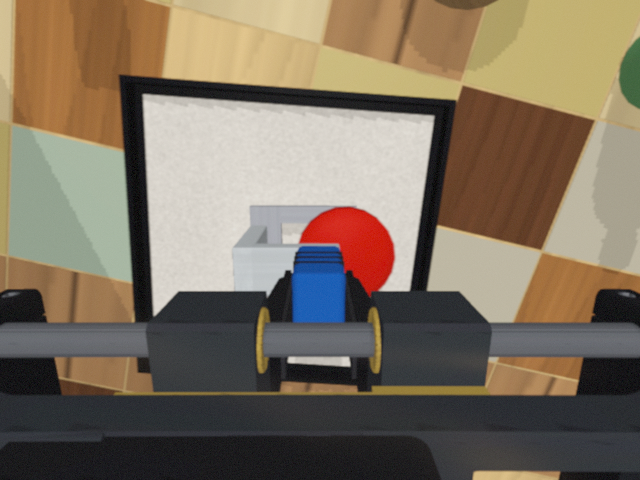

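The cap stays put (centre about (347,250)) while the fork backs out; keep retreating to 70 mm.

Emit:
move_arm([
  {"tx": -0.5, "ty": 0, "tz": 0, "rx": 0, "ry": 0, "rz": 0, "grip": 0},
  {"tx": -0.6, "ty": 0, "tz": 0, "rx": 0, "ry": 0, "rz": 0, "grip": 0},
  {"tx": -0.6, "ty": 0, "tz": 0, "rx": 0, "ry": 0, "rz": 0, "grip": 0},
  {"tx": -0.6, "ty": 0, "tz": 0, "rx": 0, "ry": 0, "rz": 0, "grip": 0},
  {"tx": -0.6, "ty": 0, "tz": 0, "rx": 0, "ry": 0, "rz": 0, "grip": 0},
  {"tx": -0.6, "ty": 0, "tz": 0, "rx": 0, "ry": 0, "rz": 0, "grip": 0},
  {"tx": -0.6, "ty": 0, "tz": 0, "rx": 0, "ry": 0, "rz": 0, "grip": 0},
  {"tx": -0.6, "ty": 0, "tz": 0, "rx": 0, "ry": 0, "rz": 0, "grip": 0},
  {"tx": -0.4, "ty": 0, "tz": 0, "rx": 0, "ry": 0, "rz": 0, "grip": 0},
  {"tx": 0, "ty": 0, "tz": 0, "rx": 0, "ry": 0, "rz": 0, "grip": 0},
])

```text
t: 18.55
eef_pos: [530.5, -243.8, 101.5]
tcp_rot: [-1.57, 0.0, 0.236]
ft_force: [-0.7, -0.3, -3.9]
opening: 0.246
```

```bash
python3 -c "
from h import *
rel(598.3,-227.7,99.4,13.5)
snap('wrist','w11');snap('scene','c11')"
```

```text
t 18.55 pos [ 530.5 -243.8  101.5] rpy [-8.998e+01  1.000e-02  1.355e+01] op 0.246 F [-0.7 -0.3 -3.9] M [-0.07 -0.02  0.  ]
shift cm [ 6.97  0.2  -0.02] turn [-0.     0.001 -0.   ] j [-0.54  0.57  1.77  0.    0.8  -0.78]
```

View pics/w11.png

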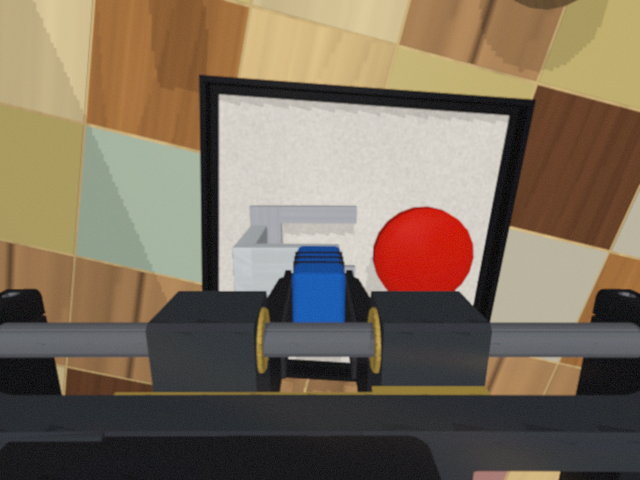

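View pics/c11.png

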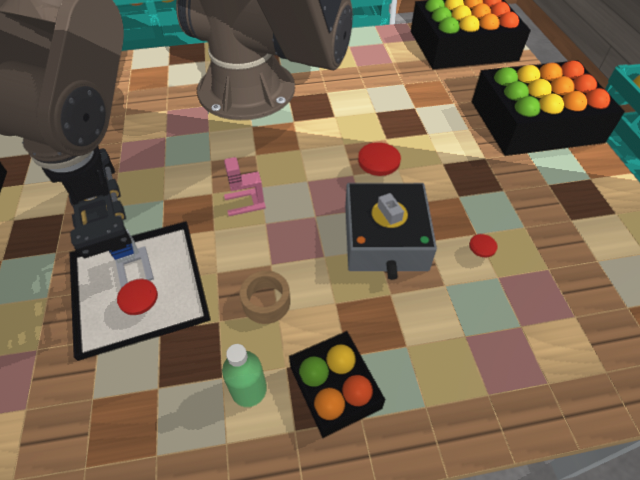

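Emit:
move_arm([
  {"tx": 0, "ty": -1, "tz": 0, "rx": 0, "ry": 0, "rz": 0, "grip": 0},
  {"tx": 0, "ty": -2, "tz": 0, "rx": 0, "ry": 0, "rz": 0, "grip": 0},
  {"tx": 0, "ty": -2, "tz": 0, "rx": 0, "ry": 0, "rz": 0, "grip": 0},
  {"tx": 0, "ty": -2, "tz": 0, "rx": 0, "ry": 0.09, "rz": 0, "grip": 0},
  {"tx": 0, "ty": -2, "tz": 0, "rx": 0, "ry": 0.09, "rz": 0, "grip": 0},
  {"tx": 0, "ty": -1, "tz": 0, "rx": 0, "ry": 0.09, "rz": 0, "grip": 0},
  {"tx": 0, "ty": 0, "tz": 0, "rx": 0, "ry": 0.09, "rz": 0, "grip": 0},
  {"tx": 0, "ty": 0, "tz": 0, "rx": 0, "ry": 0.09, "rz": 0, "grip": 0},
  {"tx": 0, "ty": 0, "tz": 0, "rx": 0, "ry": 0.09, "rz": 0, "grip": 0},
  {"tx": 0, "ty": 0, "tz": 0, "rx": 0, "ry": 0, "rz": 0, "grip": 0},
])

```text
t: 19.48
eef_pos: [531.5, -243.5, 202.2]
tcp_rot: [-1.571, -0.001, -0.307]
ft_force: [-0.3, -0.1, -2.5]
opening: 0.251
```

```bash
python3 -c "
from h import *
rel(519,-31,121,-17.4)"
```

```text
t 19.4833 pos [ 531.5 -243.5  202.2] rpy [-9.000e+01 -4.000e-02 -1.757e+01] op 0.251 F [-0.3 -0.1 -2.5] M [-0.04  0.09  0.02]
shift cm [-7.61  8.11 19.88] turn [ 0.    -0.003  0.001] j [-0.54  0.44  1.67  0.    1.02 -0.24]
```

Emit:
move_arm([
  {"tx": -0.6, "ty": 0, "tz": 1.6, "rx": 0, "ry": 0, "rz": 0, "grip": 0},
  {"tx": -1, "ty": 0, "tz": 2.6, "rx": 0, "ry": 0, "rz": 0, "grip": 0},
  {"tx": -1.2, "ty": 0, "tz": 3.1, "rx": 0, "ry": 0, "rz": 0, "grip": 0},
  {"tx": -1.2, "ty": 0, "tz": 3.2, "rx": 0, "ry": 0, "rz": 0, "grip": 0},
  {"tx": -1.2, "ty": 0, "tz": 3.2, "rx": 0, "ry": 0, "rz": 0, "grip": 0},
  {"tx": -1.1, "ty": 0.5, "tz": 3, "rx": 0, "ry": 0, "rz": 0, "grip": 0},
  {"tx": -0.9, "ty": 1, "tz": 2.2, "rx": 0, "ry": 0, "rz": 0, "grip": 0},
  {"tx": -0.4, "ty": 2, "tz": 1, "rx": 0, "ry": 0, "rz": 0, "grip": 0},
  {"tx": 0, "ty": 2, "tz": 0, "rx": 0, "ry": 0, "rz": 0, "grip": 0},
  {"tx": 0, "ty": 1, "tz": 0, "rx": 0, "ry": 0, "rz": 0, "grip": 0},
])

```text
t: 20.32
eef_pos: [517.3, -29.5, 135.1]
tcp_rot: [-1.571, 0.002, -0.298]
ft_force: [-0.3, -0.6, -3.4]
opening: 0.25
```

Emit:
move_arm([
  {"tx": 0, "ty": 0, "tz": 0, "rx": 0, "ry": 0, "rz": 0, "grip": 0},
  {"tx": 0, "ty": 0, "tz": 0, "rx": 0, "ry": 0, "rz": 0, "grip": 0},
])

```text
t: 20.48
eef_pos: [518.2, -31.1, 136.7]
tcp_rot: [-1.571, 0.0, -0.302]
ft_force: [0.0, -0.9, -3.7]
opening: 0.253
```

```bash
python3 -c "
from h import *
rel(519,-31,91.4,-17.4)
snap('side','s12')"
```

```text
t 20.4833 pos [518.2 -31.1 136.7] rpy [-9.00e+01  3.00e-02 -1.73e+01] op 0.253 F [ 0.  -0.9 -3.7] M [-0.12  0.04  0.02]
shift cm [0.07 4.53 0.03] turn [-0.     0.002 -0.   ] j [-0.19  0.44  1.9   0.    0.8   0.11]
```

View pics/s12.png

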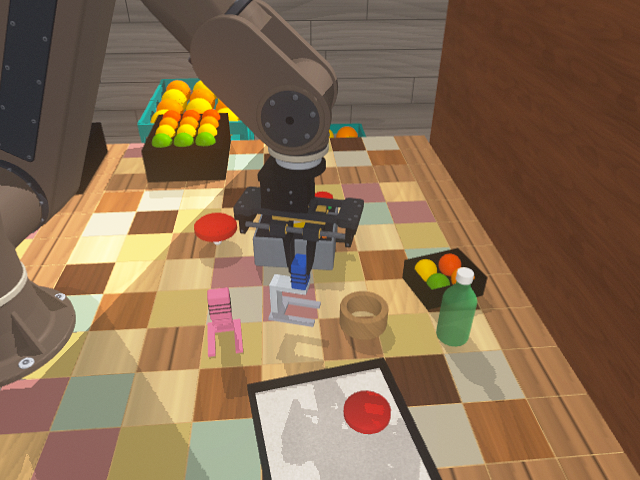

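Puller hangs level over its old spot (290,300), cap in the tray at (367,412). Lower with a force check near the bench.

Emit:
move_arm([
  {"tx": 0, "ty": 1, "tz": 0, "rx": 0, "ry": 0, "rz": 0, "grip": 0},
  {"tx": 0, "ty": 1.5, "tz": 0, "rx": 0, "ry": 0, "rz": 0, "grip": 0},
  {"tx": 0, "ty": 1, "tz": 0, "rx": 0, "ry": 0, "rz": 0, "grip": 0},
  {"tx": 0, "ty": 0.5, "tz": 0, "rx": 0, "ry": 0, "rz": 0, "grip": 0},
  {"tx": 0, "ty": 0.2, "tz": 0, "rx": 0, "ry": 0, "rz": 0, "grip": 0},
  {"tx": 0, "ty": 0, "tz": 0, "rx": 0, "ry": 0, "rz": 0, "grip": 0},
  {"tx": 0, "ty": 0, "tz": 0, "rx": 0, "ry": 0, "rz": 0, "grip": 0},
])

```text
t: 21.12
eef_pos: [518.3, -31.1, 94.7]
tcp_rot: [-1.571, -0.0, -0.303]
ft_force: [-0.7, 0.9, -3.8]
opening: 0.252
```

Emit:
move_arm([
  {"tx": 0, "ty": 0.1, "tz": 0, "rx": 0, "ry": 0, "rz": 0, "grip": 0},
  {"tx": 0, "ty": 0.1, "tz": 0, "rx": 0, "ry": 0, "rz": 0, "grip": 0},
  {"tx": 0, "ty": 0, "tz": 0, "rx": 0, "ry": 0, "rz": 0, "grip": 0},
])

```text
t: 21.37
eef_pos: [518.2, -31.0, 92.6]
tcp_rot: [-1.571, -0.0, -0.303]
ft_force: [0.3, 0.3, -4.3]
opening: 0.251
```

Emit:
move_arm([
  {"tx": 0, "ty": 0.1, "tz": 0, "rx": 0, "ry": 0, "rz": 0, "grip": 0},
  {"tx": 0, "ty": 0.05, "tz": 0, "rx": 0, "ry": 0, "rz": 0, "grip": 0},
  {"tx": 0, "ty": 0, "tz": 0, "rx": 0, "ry": 0, "rz": 0, "grip": 0},
])

```text
t: 21.62
eef_pos: [518.3, -30.9, 91.5]
tcp_rot: [-1.571, -0.001, -0.303]
ft_force: [-0.4, 1.5, 4.4]
opening: 0.249
```

Emit:
move_arm([
  {"tx": 0, "ty": 0, "tz": 0, "rx": 0, "ry": 0, "rz": 0, "grip": 35},
  {"tx": 0, "ty": 0, "tz": 0, "rx": 0, "ry": 0, "rz": 0, "grip": 35},
  {"tx": 0, "ty": 0, "tz": 0, "rx": 0, "ry": 0, "rz": 0, "grip": 70},
  {"tx": 0, "ty": 0, "tz": 0, "rx": 0, "ry": 0, "rz": 0, "grip": 100},
  {"tx": 0, "ty": 0, "tz": 0, "rx": 0, "ry": 0, "rz": 0, "grip": 100},
  {"tx": 0, "ty": 0, "tz": 0, "rx": 0, "ry": 0, "rz": 0, "grip": 100},
  {"tx": 0, "ty": 0, "tz": 0, "rx": 0, "ry": 0, "rz": 0, "grip": 100},
  {"tx": 0, "ty": 0, "tz": 0, "rx": 0, "ry": 0, "rz": 0, "grip": 100},
  {"tx": 0, "ty": 0, "tz": 0, "rx": 0, "ry": 0, "rz": 0, "grip": 100},
  {"tx": 0, "ty": 0, "tz": 0, "rx": 0, "ry": 0, "rz": 0, "grip": 100},
])

```text
t: 22.45
eef_pos: [518.1, -31.0, 90.9]
tcp_rot: [-1.571, -0.0, -0.303]
ft_force: [-0.2, -0.2, -0.2]
opening: 0.856
```

Emit:
move_arm([
  {"tx": 0, "ty": -1, "tz": 0, "rx": 0, "ry": 0, "rz": 0, "grip": 100},
  {"tx": 0, "ty": -2, "tz": 0, "rx": 0, "ry": 0, "rz": 0, "grip": 100},
  {"tx": 0, "ty": -3, "tz": 0, "rx": 0, "ry": 0, "rz": 0, "grip": 100},
  {"tx": 0, "ty": -3, "tz": 0, "rx": 0, "ry": 0, "rz": 0, "grip": 100},
  {"tx": 0, "ty": -3, "tz": 0, "rx": 0, "ry": 0, "rz": 0, "grip": 100},
  {"tx": 0, "ty": -2, "tz": 0, "rx": 0, "ry": 0, "rz": 0, "grip": 100},
  {"tx": 0, "ty": -1, "tz": 0, "rx": 0, "ry": 0, "rz": 0, "grip": 100},
  {"tx": 0, "ty": 0, "tz": 0, "rx": 0, "ry": 0, "rz": 0, "grip": 100},
])

```text
t: 23.12
eef_pos: [518.7, -31.1, 243.2]
tcp_rot: [-1.57, -0.004, -0.303]
ft_force: [-0.1, 0.1, -0.1]
opening: 1.0
```

Run:
```python
from h import *
rel(518,-31,241,-17.4)
snap('side','s13');snap('scene','c13');snap('wrist','w13')
for n in ["scene0","c13","side0","s13"]:
    c,im,d=load(n); hsv=cv2.cvtColor(im,cv2.COLOR_BGR2HSV)
    for nm,lo,hi in [("blue",(105,120,40),(125,255,255)),("pink",(160,80,100),(178,200,255)),("green",(50,80,30),(80,255,200)),("red",(0,190,60),(4,255,255))]:
        k,l,s,ce=cv2.connectedComponentsWithStats(cv2.inRange(hsv,lo,hi))
        print(n,nm,[ce[i].round(1).tolist() for i in range(1,k) if s[i,4]>300][:6])
```

```text
t 23.1167 pos [518.7 -31.1 243.2] rpy [-89.97  -0.22 -17.36] op 1.0 F [-0.1  0.1 -0.1] M [-0.12  0.08  0.02]
shift cm [-0.07  0.22 -0.01] turn [-0.001  0.001  0.004] j [-0.19  0.31  1.78  0.    1.05  0.12]
scene0 blue [[246.3, 224.2]]
scene0 pink [[243.5, 185.9]]
scene0 green [[245.4, 381.3]]
scene0 red [[378.9, 158.4], [391.5, 200.9], [483.1, 245.2]]
c13 blue [[246.5, 223.5]]
c13 pink [[245.1, 187.4]]
c13 green [[245.4, 381.3]]
c13 red [[378.9, 158.4], [483.0, 245.1], [136.8, 296.6]]
side0 blue [[301.0, 292.3]]
side0 pink [[221.6, 318.7]]
side0 green [[456.2, 314.5]]
side0 red [[303.4, 203.5], [215.1, 226.9]]
s13 blue [[300.2, 292.1]]
s13 pink [[221.7, 318.7]]
s13 green [[456.2, 314.5]]
s13 red [[215.4, 226.8], [366.5, 409.2]]
```

View pics/s13.png

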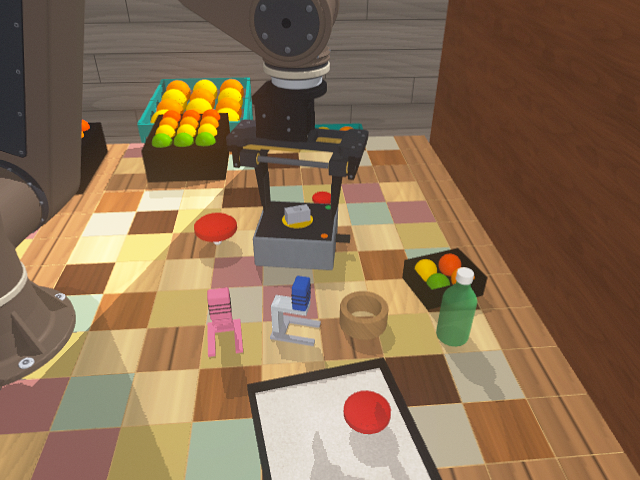

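View pics/c13.png

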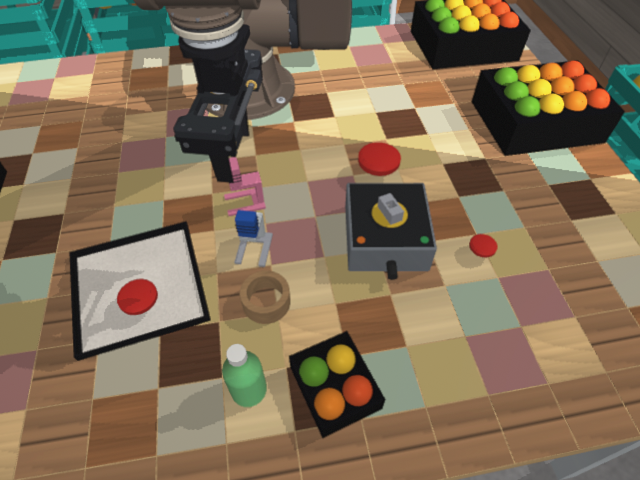

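Everything is in place: the cap lies in the tray (scene (137,297)), the puller stands upright (247,224), and the bystanders are unmoved.

```bash
python3 -c "
from h import *
print(env.job_done())"
```

```text
the job is handed in; nothing more can be done
None
```

The red cap is off and lying in the black tray, and the puller stands upright on the bench within about 2 mm of where it started. I handed the job in at about 23 s of the 72 s allowed.

- **Fitting the fork:** I took the neck's angle from the pictures as about 13.5° in the world frame, and the fork went home on the first try without striking the neck. Its closed end touched the neck lightly, at about 3 N. I then backed off about 2.5 mm so the slot sat on the button's axis, and that axis came out about 2 mm from my camera estimate.
- **Pulling the cap:** I lifted straight up. The wrist force peaked at about 12 N in the readings, including the 3–4 N of puller weight, and then fell back as the cap popped off.
- **Placing the cap:** I carried it on the fork, lowered it onto its stem in the tray and backed the fork out. The fingers never touched it.

**Last checks:** The final scene and side pictures show the neck bare, the cap inside the tray, the puller upright with the gripper clear, and no force at the wrist. The bottle's image position did not change at all. I checked the tape roll and fruit carton only by eye, and they look unmoved.

The pink puller's position read about 2 px different in the scene view and 0.1 px in the side view. A finger partly hid it in the scene view, so I take that as masking, not movement. No check failed.

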